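# Refit the crank of a hand mill and lock it with its R-clip

### The arm

A 6-joint arm with a two-finger parallel gripper is mounted at the origin on a cart in front of the work surface, level with it; the furniture and walls round the work are solid. World frame = base frame: x ahead of the robot, y to its left, z up, the work surface at z = 0. Lengths are in m, angles in rad, forces in N, time in s.
With the tool pointing down it reaches from about 0.25 to 0.775 m from the base axis. Payload 4 kg.
Tool frame: the origin (TCP) lies between the finger pads; the fingertips stand 25 mm ahead of it and the grasp point (between the pads) lies 6 mm ahead of it (robot.tip_reach is the distance from the TCP to the fingertips, in m); z points along the fingers, y is the line along which they close (so a half turn about z gives the same grasp; the last joint's range is limited). The gripper opens to 94 mm and grips with 3 to 60 N. Pads are 16 mm wide; open, the fingers measure 119 mm over their backs; the gripper's body (75 mm by 177 mm) begins 78 mm behind the grasp point.
Start: joints at [1.163, 0.087, 1.371, -0, 1.684, -0.103], TCP at [0.165, 0.525, 0.231] pointing down, gripper open.
Joint ranges: [-3.1, 3.1], [-0.76, 2.03], [0.27, 2.55], [-1.08, 4.22], [0.17, 2.65], [-2.57, 2.57]. Speed limits (rad/s): [2.79, 2.79, 3.14, 3.14, 3.14, 3.14].

### API

Orientations are given as [roll, pitch, yaw] about the fixed x, y, z axes, in that order (R = Rz(yaw) Ry(pitch) Rx(roll)).
In Python, from bench import sensors, snapshot, camera_info, ticket, robot gives the robot as it stands.
- The arm moves only by the tool arm_command, never from a script. Its argument "plan" is a list of rows, each an object with "grip": the closure, from -1 (fully open) to 1 (shut); "slide": the shift along the tool's x, y, z normalised to -1 to 1, where 1 is 500 mm, a list of three; "spin": the turn about the tool's z normalised to -1 to 1, where 1 is 5 degrees. A call has 1 to 10 rows; each row shifts and turns the commanded pose from where the row before left it, along the tool's axes as they then stand; what a row does not reach is not made up. A row lasts 1/8 s, in which the tool goes at most 62.5 mm and 10.7 degrees, less where a joint would pass 70% of its speed; a pose out of reach is approached as far as the arm can. A call with a number of a shift or a turn outside -1 to 1 is refused whole. A call with a gripper value outside its range is refused whole. The fingers move at their own pace and stop on an object; the grip force is fixed at half the most. Time passes only in rows, so rows that do not move let the fingers close. It gives the time, the measured TCP pose, the force, the opening and the grip force at its end, in the units of the state.
- sensors.get_obs(): the state, without advancing time (a new reading comes with each control period).
- snapshot(name): name is "side" or "top" or "wrist"; returns the picture (400x640x3 uint8, red, green, blue); there is no depth.
- camera_info(name): a dict with "fx", "fy", "cx", "cy" (pixels), "position" and "rotation" of the camera in the world. Camera axes: x right, y up, looking along -z (the intrinsics and any distortion apply to the point x, -y, -z); pixel columns grow to the right and rows downward; lengths in m; the calibration is good to about 2 mm. A picture is of the moment at which its call begins: read the wrist's pose just before it. camera_info takes no time and is no camera call; for the wrist camera it gives the pose at the moment of the call.
- ticket.close_job(): hands the job in; it is judged then, once.
The state is a dict: "time": time; "joint_positions": joint angles; "qvel": joint speeds; "joint_torque": joint torques, N m; "tool_pos": TCP position; "ee_rot": TCP orientation; "wrist_force": force on the tool from outside, world axes, zero at the start; "wrist_torque": the same for the moment, N m; "width": finger opening in m; "finger_force": force on a finger pad.
Only numpy, scipy, OpenCV 4.12 (cv2) and the standard library are available. Lean on these libraries where they do the work, as an engineer would, in place of code of your own. Each camera call takes 0.05 s, during which the arm holds its last target. There are 200 camera calls.

### The job

The hand mill has been washed and stands on the table without its crank. Set the crank's square boss on the mill's spindle, turning it by feel until it slips over the square, and lower it until it rests fully down on the collar; then push the R-clip sideways through the spindle's cross hole above the boss (straight leg through the hole, wavy leg round the outside of the shank) until it snaps fully home. Do not force the crank or the clip, and leave the jam jar, the tea tin and the match box where they stand.

Things in the scene. Friction and masses are not known exactly. Their poses are not given: they have to be found in the camera images.
- mill: Hand mill fixed on the table: black rubber foot 106 mm across, clear catch cup, brushed metal body 86 mm across, domed top ending in a collar 48 mm across, its flat top 92 mm above the table; the steel spindle stands up from it. Origin: centre of the underside, on the table; z up along the spindle's axis.
- mill_collar (a point): Centre of the collar's flat top, on the spindle axis, 92 mm above the table; the centre of the boss's underside ends here. Axes as the mill's.
- spindle_hole (a point): Where the cross hole's centre is by design: on the spindle's axis, 125 mm above the table; axes as the mill's. Not measured, to be felt or seen: with the grind setting hole and shank stand up to 4 mm higher or lower, and the hole points up to 0.75 rad either way from the mill's x. The hole, 6 mm wide and high, runs through the round 16 mm shank; its bevelled mouths lie 7 mm from the axis.
- spindle_tip (a point): Domed end of the spindle by design, 143 mm above the table. From 116 mm down to the collar (by design) it is 16 mm square, two faces parallel to the cross hole. The boss drops over the square only when turned to within about 0.1 rad of it, and then shows how the hole points to about 0.15 rad. The spindle turns with 0.2 N m of drag; its height does not give.
- crank: Loose crank, about 0.3 kg, lying knob up. Origin: underside centre of its square steel boss (42 x 42 x 22 mm, 18.5 mm square hole through, sides along x and y; it can be gripped across). A light arm 18 mm wide, 1 to 10.5 mm above the underside, runs along +y to an upright black knob (29 mm thick, 63 mm high) 98 mm out. Fits in any quarter turn; keep the arm off the clip's way in.
- crank_grip (a point): Point in the crank's arm, 46 mm from the boss's centre along the crank's y, 5 mm above the underside; the arm can be gripped here from above across its 18 mm width (along the crank's x). The crank's balance point lies about 15 mm from the boss's centre.
- clip: Loose R-clip, 62 g, flat on the table, legs roughly away from the robot. Steel wire 4 mm thick, centre lines 2.5 mm above the underside. Straight leg along x at y = 0, wavy sprung leg on its +y side. Black rubber finger grip x -52 to -10.5 mm, y -12 to +9 mm, 14 mm high; wire loop behind it to x = -71 mm. Origin: on the underside, where the shank's axis passes once home. Push it along its +x.
- clip_seat (a point): Point on the straight leg's centre line, 2.5 mm above the clip's underside, that lies at the centre of the cross hole when the clip is fully home, its x along the hole. The grip's front then stands 2.5 mm off the shank: pushed farther it butts on hard.
- clip_tip (a point): Square-cut end of the straight leg, 32 mm ahead of clip_seat along the clip's x, so it enters the hole before the wavy leg meets the shank.
- clip_grip (a point): Centre of the rubber finger grip, 32 mm behind clip_seat, 1.5 mm to the side away from the wavy leg (-y), 4.5 mm above the wire's centre line, 7 mm above the underside. Grip it here from above across its 21 mm width (along y).
- clip_leg (a joint): Spread of the wavy leg, rad: 0 relaxed, about 0.14 as its narrow throat (11 mm ahead of clip_seat) rides over the shank, under 0.03 once snapped round it. It starts to spread with clip_seat 21 mm short of the hole's centre; the push peaks at 5 to 10 N about 15 mm short, then falls, and over the last 5 mm the clip draws itself home.
- jam_jar: Bystander: jam jar 69 mm across, 99 mm tall. Origin: centre of its underside.
- tea_tin: Bystander: small cardboard-brown tea tin 60 x 78 x 61 mm. Origin: centre of its underside.
- match_box: Bystander: flat red and cream box 48 x 61 x 15 mm. Origin: centre of its underside.

How it is judged:
On the way, in this order (a step that is already met when the one before it is completed fails the run):
1. the crank's boss is fully down on the collar, square on the spindle (distance between crank and mill_collar below 0.004 m and angle between crank's own z axis and vertical below 0.08 rad), for 0.2 s.
2. the R-clip's straight leg is through the cross hole and the wavy leg has snapped round the shank (horizontal distance between clip_seat and spindle_hole below 0.0035 m and z of clip_seat in the frame of spindle_hole between -0.007 and 0.007 m and value of joint clip_leg below 0.05 rad), for 0.2 s.
At the end, for the whole second after the job is handed in: Crank boss down on the collar (within 4 mm, tilt under 0.08 rad); clip home in the hole (clip_seat within 3.5 mm of the spindle's axis and 7 mm of the hole's design height, wavy leg spread under 0.05 rad); crank and clip at rest (all of step 1 and all of step 2 and linear speed of each of crank, clip below 0.02 m/s); the robot touches nothing.
It fails at once if the clip is forced against the mill with more than 35 N (contact force between clip and mill above 35 N).
It fails at once if the crank is forced against the mill with more than 90 N (contact force between crank and mill above 90 N).
It fails at once if the jam jar is moved more than 20 mm (distance of jam_jar from where it was at the start of the episode above 0.02 m).
It fails at once if the tea tin is moved more than 20 mm (distance of tea_tin from where it was at the start of the episode above 0.02 m).
It fails at once if the match box is moved more than 20 mm (distance of match_box from where it was at the start of the episode above 0.02 m).
It also fails if it takes over 72 s, if anything falls off the work surface, if the arm or the gripper's body presses on something with over 40 N, if the wrist force passes 120 N, or if a joint passes its speed limit or range.

## Working session

There is one attempt and no reset: what is moved stays moved. The work goes in short steps, Python scripts to look and compute and a tool call to move; the robot and the scene stay as the last step left them, time stands still between calls to the robot, and variables do not carry over. Pictures are saved under pics/ and viewed, at most 10 in all, crops included, and the job is handed in when it is done.

Besides the shell and the picture viewer there is one more tool, called after "Call:" by a JSON object that holds its "method" and its "body", one argument or row to a line. arm_command: Moves the arm, as the interface text tells. Scaled input: -1 to 1 covers 500 mm each way for a shift and 5 degrees each way for a turn. Its arguments: {"type":"object","properties":{"plan":{"type":"array","items":{"type":"object","properties":{"grip":{"type":"number"},"slide":{"type":"array","items":{"type":"number"}},"spin":{"type":"number"}}}}},"required":["plan"]}

```bash
mkdir -p pics; ls; python3 - <<'E'
from bench import sensors, snapshot, camera_info
import cv2
print(sensors.get_obs())
for n in("side","top"):
    print(n,camera_info(n)); cv2.imwrite(f"pics/{n}0.png",snapshot(n)[:,:,::-1])
print(camera_info("wrist"))
E
```

```text
pics
{'time': 0.0, 'joint_positions': array([ 1.16287847e+00,  8.79467108e-02,  1.37225293e+00, -2.41693807e-05,
        1.68361538e+00, -1.03088558e-01]), 'qvel': array([-0.00063416,  0.00085661,  0.00049152, -0.00157252, -0.00129239,
        0.00158575]), 'joint_torque': array([ 1.44243735e-03, -3.40201557e+01, -3.02417886e+01,  7.16631766e-02,
        3.33473738e-02, -1.84808591e-04]), 'tool_pos': array([0.16487671, 0.52417731, 0.22930934]), 'ee_rot': array([-3.13937961e+00, -2.04800855e-04,  2.83676043e+00]), 'wrist_force': array([ 0.78468506, -0.56873907, -0.25447493]), 'wrist_torque': array([0.00605745, 0.06148756, 0.02445787]), 'finger_force': 0.0, 'width': 0.0940860434497451}
side {'fx': 373.6441182373733, 'fy': 373.6441182373733, 'cx': 327.8613081836371, 'cy': 205.2690806212215, 'position': array([ 0.19842304, -0.63263972,  0.60868301]), 'rotation': array([ 0.93762983, -0.01652386, -0.55023114])}
top {'fx': 490.03000371624967, 'fy': 490.03000371624967, 'cx': 327.3639656166251, 'cy': 193.06308413621053, 'position': array([ 0.51150707, -0.04270129,  1.1667823 ]), 'rotation': array([ 0.05342172, -0.01221653, -1.59119333])}
{'fx': 278.3039750277037, 'fy': 278.3039750277037, 'cx': 319.16041804975487, 'cy': 199.78729750722542, 'position': array([0.09936518, 0.54393882, 0.38339242]), 'rotation': array([-0.23835695,  0.00251113,  1.26758517])}
```

View pics/top0.png

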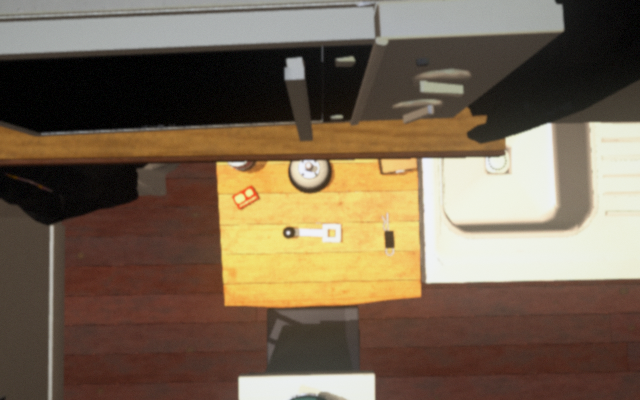

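View pics/side0.png

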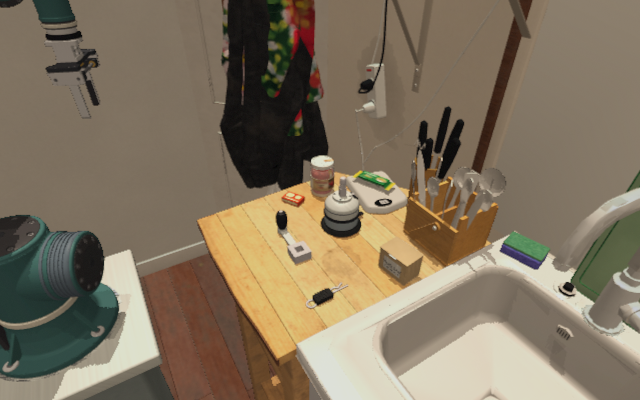

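The top view shows the mill at about (309,172), crank boss (332,233), knob (289,232) and clip grip (390,240). The side view shows the mill spindle at (343,180), the clip at (325,296) and the tea tin at (400,260). I'll enlarge both next.

```bash
cat > h.py <<'E'
import numpy as np, cv2
from scipy.spatial.transform import Rotation as Ro
from bench import sensors, snapshot, camera_info
def RR(c): return Ro.from_euler('xyz',c['rotation']).as_matrix()
def ray(c,u,v):
    return RR(c)@np.array([(u-c['cx'])/c['fx'],-(v-c['cy'])/c['fy'],-1])
def atz(c,u,v,z):
    d=ray(c,u,v); p=c['position']; return p+d*(z-p[2])/d[2]
def proj(c,P):
    q=RR(c).T@(np.asarray(P)-c['position']); return c['cx']-c['fx']*q[0]/q[2], c['cy']+c['fy']*q[1]/q[2]
def crop(im,x0,y0,w,h,s,name):
    cv2.imwrite(f'pics/{name}.png',cv2.resize(im[y0:y0+h,x0:x0+w,::-1],None,fx=s,fy=s,interpolation=cv2.INTER_CUBIC))
E
python3 - <<'E'
from h import *
t=cv2.imread('pics/top0.png')[:,:,::-1]; s=cv2.imread('pics/side0.png')[:,:,::-1]
crop(t,270,150,160,120,5,'topc'); crop(s,265,165,160,120,5,'sidec')
c=camera_info('top')
print('mill',atz(c,309,169,.143),'boss',atz(c,332,233,.022),'knob',atz(c,289,232,.063),'clip',atz(c,390,240,.014))
print('jar',atz(c,240,165,.05),'shelf',[atz(c,309,160,z)for z in(.3,.5,.7)])
E
```

```text
mill [ 0.61726894 -0.01885065  0.143     ] boss [ 0.47905727 -0.06683216  0.022     ] knob [0.48445803 0.03048265 0.063     ] clip [ 0.45962433 -0.20281899  0.014     ]
jar [0.63906541 0.14068459 0.05      ] shelf [array([ 0.61710616, -0.02280363,  0.3       ]), array([ 0.59274039, -0.02739478,  0.5       ]), array([ 0.56837462, -0.03198594,  0.7       ])]
```

View pics/topc.png

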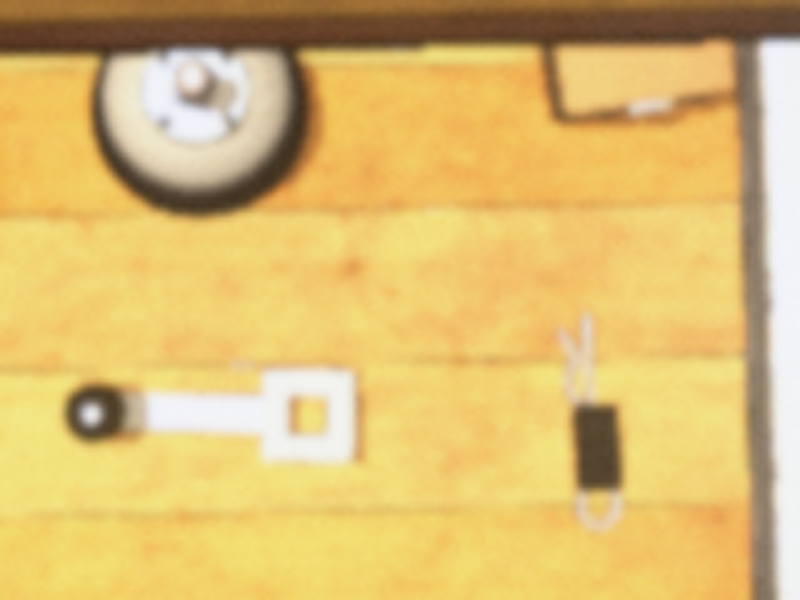

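View pics/sidec.png

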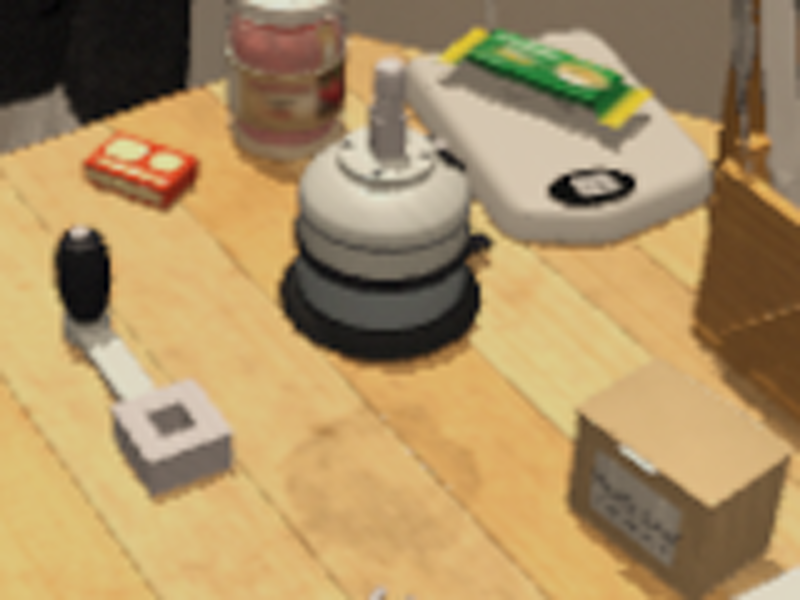

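Enlarged views: the top crop shows the boss centre at (308,415), knob (93,412), clip grip centre (597,447) and straight leg tip (587,316). The spindle tip is at (192,78) in the top crop and (390,65) in the side crop. The jar, match box and tin are clear of the route. I'll triangulate these and check the shelf height, then move to a viewing pose.

```bash
cat >> h.py <<'E'
def tri(obs):
    A=np.zeros((3,3));b=np.zeros(3);L=[]
    for c,u,v in obs:
        d=ray(c,u,v);d/=np.linalg.norm(d);M=np.eye(3)-np.outer(d,d);A+=M;b+=M@c['position'];L.append((M,c['position']))
    p=np.linalg.solve(A,b); return p,[np.linalg.norm(M@(p-q)) for M,q in L]
E
python3 - <<'E'
from h import *
T=camera_info('top');S=camera_info('side')
t=lambda x,y:(T,270+(x+.5)/5-.5,150+(y+.5)/5-.5)
s=lambda x,y:(S,265+(x+.5)/5-.5,165+(y+.5)/5-.5)
print('tip',tri([t(192,78),s(390,65)])); print('collar',tri([t(197,93),s(385,158)]))
b=atz(*t(308,415.5),.022);k=atz(*t(93,412),.063);print('boss',b,'knob',k,(k-b)[:2],np.linalg.norm((k-b)[:2]),tri([t(308,415.5),s(172,418)]),tri([t(93,412),s(80,233)]))
g=atz(*t(597.5,447.5),.014);e=atz(*t(587,316),.0025);l=atz(*t(600,528),.0025);print('clip',g,e,l,np.linalg.norm(e-l),np.arctan2(*(e-l)[1::-1]))
for z in(.3,.4,.5,.6,.8,1.): print(z,proj(S,atz(T,309,160,z)))
E
```

```text
tip (array([ 0.62569444, -0.01694799,  0.140985  ]), [np.float64(0.0001858285549020206), np.float64(0.0001858285549018274)])
collar (array([ 0.62482902, -0.01769352,  0.08832584]), [np.float64(0.00016088434716029658), np.float64(0.00016088434716029446)])
boss [ 0.47979268 -0.06498293  0.022     ] knob [0.48449518 0.032276   0.063     ] [0.00470251 0.09725893] 0.09737254774545549 (array([ 0.4800828 , -0.06511038,  0.02264753]), [np.float64(0.00030606729183386126), np.float64(0.0003060672918338743)]) (array([0.48409273, 0.03244326, 0.06345015]), [np.float64(0.00045776538910016556), np.float64(0.00045776538910011314)])
clip [ 0.46177313 -0.20076028  0.014     ] [ 0.52367564 -0.1990272   0.0025    ] [ 0.42329083 -0.20249194  0.0025    ] 0.10044458223904494 0.03450089457442707
0.3 (np.float64(343.6546280983567), np.float64(115.1393783257396))
0.4 (np.float64(341.1678049959197), np.float64(67.04978973712258))
0.5 (np.float64(338.1735929882116), np.float64(9.14843621636814))
0.6 (np.float64(334.4990664124753), np.float64(-61.90867721961936))
0.8 (np.float64(323.9089439933532), np.float64(-266.6979240862778))
1.0 (np.float64(304.4981921663763), np.float64(-642.0583864530322))
```

Call:
{"method": "arm_command", "body": {
  "plan": [
    {"spin": -0.7},
    {"spin": -0.7},
    {"spin": -0.7},
    {"spin": -0.7},
    {"spin": -0.7},
    {"slide": [0,-0.11,0]},
    {"slide": [0,-0.11,0]},
    {"slide": [0,-0.11,0]},
    {"slide": [0,-0.11,0]},
    {"slide": [0,-0.11,0]}
  ]
}}

```text
invalid input at $.plan[0]: expected keys grip, slide, spin
```

Call:
{"method": "arm_command", "body": {
  "plan": [
    {"grip": -1,"slide": [0,0,0],"spin": -0.7},
    {"grip": -1,"slide": [0,0,0],"spin": -0.7},
    {"grip": -1,"slide": [0,0,0],"spin": -0.7},
    {"grip": -1,"slide": [0,0,0],"spin": -0.7},
    {"grip": -1,"slide": [0,0,0],"spin": -0.7},
    {"grip": -1,"slide": [0,-0.11,0],"spin": 0},
    {"grip": -1,"slide": [0,-0.11,0],"spin": 0},
    {"grip": -1,"slide": [0,-0.11,0],"spin": 0},
    {"grip": -1,"slide": [0,-0.11,0],"spin": 0},
    {"grip": -1,"slide": [0,-0.11,0],"spin": 0}
  ]
}}

```text
time: 1.35
tool_pos: [0.1647, 0.2479, 0.23]
ee_rot: [-3.141, 0.0, -3.14]
wrist_force: [0.8, 0.0, 0.2]
width: 0.0941
finger_force: 0.0
```

Call:
{"method": "arm_command", "body": {
  "plan": [
    {"grip": -1,"slide": [-0.074,-0.067,0],"spin": 0},
    {"grip": -1,"slide": [-0.074,-0.067,0],"spin": 0},
    {"grip": -1,"slide": [-0.074,-0.067,0],"spin": 0},
    {"grip": -1,"slide": [-0.074,-0.067,0],"spin": 0},
    {"grip": -1,"slide": [-0.074,-0.067,0],"spin": 0},
    {"grip": -1,"slide": [-0.074,-0.067,0],"spin": 0},
    {"grip": -1,"slide": [-0.074,-0.067,0],"spin": 0},
    {"grip": -1,"slide": [-0.074,-0.067,0],"spin": 0},
    {"grip": -1,"slide": [0,0,0],"spin": 0}
  ]
}}

```text
time: 2.48
tool_pos: [0.4624, -0.0201, 0.2288]
ee_rot: [3.141, -0.003, 3.139]
wrist_force: [-0.4, 0.8, 0.0]
width: 0.094
finger_force: 0.0
```

```bash
python3 - <<'E'
from h import *
c=camera_info('wrist');print(c); im=snapshot('wrist'); cv2.imwrite('pics/w1f.png',im[:,:,::-1])
u,v=map(int,proj(c,(.625,-.0175,.118)));print(u,v,proj(c,(.625,-.0175,.143)))
a=cv2.resize(im,(400,250)); x0=max(0,u-50);y0=max(0,v-40)
z=cv2.resize(im[y0:y0+75,x0:x0+100],(800,600),interpolation=cv2.INTER_CUBIC);print(x0,y0)
z[:250,:0]=0
cv2.imwrite('pics/w1.png',z[:,:,::-1])
E
```

```text
{'fx': 278.3039750277037, 'fy': 278.3039750277037, 'cx': 319.16041804975487, 'cy': 199.78729750722542, 'position': array([ 0.39414054, -0.02097031,  0.38296838]), 'rotation': array([-2.35200526e-01,  4.34650265e-04,  1.56935323e+00])}
322 345 (np.float64(322.9476909198459), np.float64(363.1666016624496))
272 305
```

View pics/w1.png

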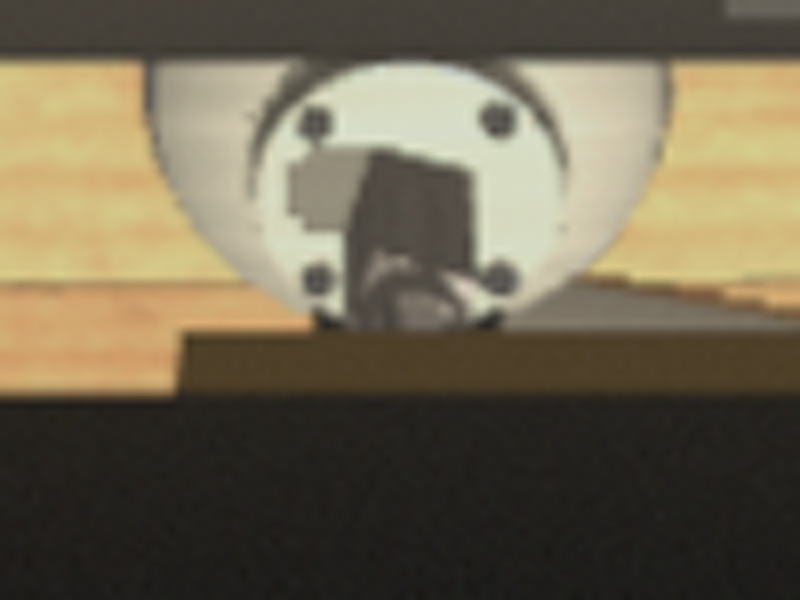

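The spindle is seen from above: the square at crop (350–470,160–300), a rotated facet, and dark bands that could be the gripper. I need the full frame to tell.

View pics/w1f.png

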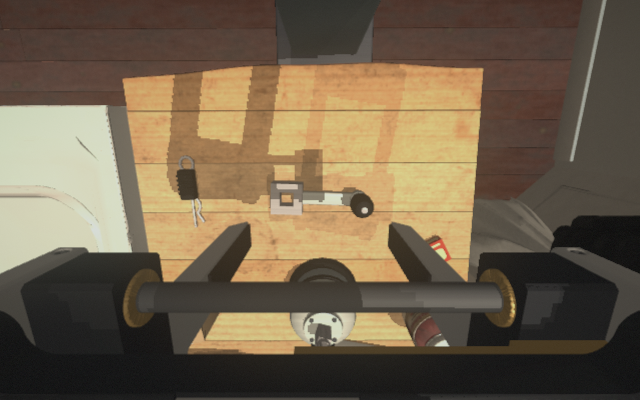

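The full frame shows the crank boss at (287,198), knob (362,205), clip at (188,190), and the mill spindle at (322,335) between the rod and the gripper body. The mill's screws sit on diagonals, so its axes are near the world's. The square's robot-side face is turned about -0.2 rad. Next I go over the boss and turn to grip it.

Call:
{"method": "arm_command", "body": {
  "plan": [
    {"grip": -1,"slide": [-0.036,-0.09,0],"spin": 0},
    {"grip": -1,"slide": [0,0,0],"spin": 1},
    {"grip": -1,"slide": [0,0,0],"spin": 1},
    {"grip": -1,"slide": [0,0,0],"spin": 1},
    {"grip": -1,"slide": [0,0,0],"spin": 1},
    {"grip": -1,"slide": [0,0,0],"spin": 1},
    {"grip": -1,"slide": [0,0,0],"spin": 1},
    {"grip": -1,"slide": [0,0,0],"spin": 1},
    {"grip": -1,"slide": [0,0,0],"spin": 1},
    {"grip": -1,"slide": [0,0,0],"spin": 1}
  ]
}}

```text
time: 3.78
tool_pos: [0.4785, -0.0618, 0.2307]
ee_rot: [3.141, -0.0, 2.356]
wrist_force: [-0.7, -0.0, 0.7]
width: 0.0937
finger_force: 0.0
```

Call:
{"method": "arm_command", "body": {
  "plan": [
    {"grip": -1,"slide": [0,0,0],"spin": 0.95},
    {"grip": -1,"slide": [0,0,0],"spin": 0.95},
    {"grip": -1,"slide": [0,0,0],"spin": 0.95},
    {"grip": -1,"slide": [0,0,0],"spin": 0.95},
    {"grip": -1,"slide": [0,0,0],"spin": 0.95},
    {"grip": -1,"slide": [0,0,0],"spin": 0.95},
    {"grip": -1,"slide": [0,0,0],"spin": 0.95},
    {"grip": -1,"slide": [0,0,0],"spin": 0.95},
    {"grip": -1,"slide": [0,0,0],"spin": 0.95},
    {"grip": -1,"slide": [0,0,0],"spin": 0.95}
  ]
}}

```text
time: 5.03
tool_pos: [0.4785, -0.0617, 0.2307]
ee_rot: [-3.142, -0.0, 1.527]
wrist_force: [-0.1, 0.6, 0.3]
width: 0.094
finger_force: 0.0
```

Call:
{"method": "arm_command", "body": {
  "plan": [
    {"grip": -1,"slide": [-0.0066,0.003,0.1],"spin": 0},
    {"grip": -1,"slide": [0,0,0.1],"spin": 0},
    {"grip": -1,"slide": [0,0,0.1],"spin": 0},
    {"grip": -1,"slide": [0,0,0.07],"spin": 0},
    {"grip": -1,"slide": [0,0,0.031],"spin": 0},
    {"grip": -1,"slide": [0,0,0],"spin": 0}
  ]
}}

```text
time: 5.78
tool_pos: [0.4801, -0.0657, 0.0297]
ee_rot: [-3.14, -0.001, 1.529]
wrist_force: [-0.5, 0.1, 0.1]
width: 0.094
finger_force: 0.0
```

Call:
{"method": "arm_command", "body": {
  "plan": [
    {"grip": 1,"slide": [0,0,0],"spin": 0},
    {"grip": 1,"slide": [0,0,0],"spin": 0},
    {"grip": 1,"slide": [0,0,0],"spin": 0},
    {"grip": 1,"slide": [0,0,0],"spin": 0},
    {"grip": 1,"slide": [0,0,0],"spin": 0},
    {"grip": 1,"slide": [0,0,0],"spin": 0}
  ]
}}

```text
time: 6.52
tool_pos: [0.4806, -0.0665, 0.0299]
ee_rot: [-3.141, -0.0, 1.528]
wrist_force: [-0.7, 0.1, 0.8]
width: 0.0416
finger_force: 30.0
```

Call:
{"method": "arm_command", "body": {
  "plan": [
    {"grip": 1,"slide": [0,0,-0.04],"spin": 0},
    {"grip": 1,"slide": [0,0,-0.1],"spin": 0},
    {"grip": 1,"slide": [0,0,-0.1],"spin": 0},
    {"grip": 1,"slide": [0,0,-0.1],"spin": 0},
    {"grip": 1,"slide": [0.0275,0.071,0],"spin": 0.5},
    {"grip": 1,"slide": [0.0275,0.071,0],"spin": 0.5},
    {"grip": 1,"slide": [0.0275,0.071,0],"spin": 0.5},
    {"grip": 1,"slide": [0.0275,0.071,0],"spin": 0.3},
    {"grip": 1,"slide": [0,0,0],"spin": 0}
  ]
}}

```text
time: 7.65
tool_pos: [0.6286, -0.0266, 0.1965]
ee_rot: [-3.137, 0.0, 1.372]
wrist_force: [0.3, 0.0, -3.2]
width: 0.0415
finger_force: 30.0
```

```bash
python3 - <<'E'
from h import *
im=cv2.imread('pics/w1.png')
c=dict(fx=278.304,fy=278.304,cx=319.16,cy=199.787,position=np.array([.39414,-.02097,.38297]),rotation=[-.2352,.0004,1.56935])
def P(p):
    u,v=proj(c,p); return np.array([(u-272+.5)*8-.5,(v-305+.5)*8-.5])
m=np.array([.6252,-.0173])
a=np.arange(24)*np.pi/12
print('collar circle extents',[P((*(m+.024*np.array([np.cos(t),np.sin(t)])),.092)).round() for t in (0,np.pi/2,np.pi,-np.pi/2)])
for th in(0,-.1,-.2,-.3,-.4):
    k=[P((*(m+.0113*np.array([np.cos(th+q),np.sin(th+q)])),z)).round().tolist() for z in(.092,.116) for q in np.pi*np.array([.75,1.25])]
    k2=P((*(m+.0113*np.array([np.cos(th+q),np.sin(th+q)])),.092)) if 0 else ''
    print(th,k)
o=sensors.get_obs();print(o['tool_pos'],o['ee_rot'])
for n in('side','top'):
    s=snapshot(n); cv2.imwrite(f'pics/{n}1.png',s[:,:,::-1])
s=cv2.imread('pics/side1.png');t=cv2.imread('pics/top1.png')
a=cv2.resize(s[140:240,295:395],(400,400),interpolation=cv2.INTER_CUBIC);b=cv2.resize(t[130:230,260:360],(400,400),interpolation=cv2.INTER_CUBIC)
cv2.imwrite('pics/st1.png',np.hstack([a,b]))
E
```

```text
collar circle extents [array([408., 334.]), array([567., 199.]), array([408.,  60.]), array([249., 199.])]
0 [[461.0, 153.0], [355.0, 153.0], [467.0, 267.0], [353.0, 267.0]]
-0.1 [[466.0, 158.0], [361.0, 149.0], [473.0, 272.0], [359.0, 263.0]]
-0.2 [[471.0, 163.0], [367.0, 145.0], [477.0, 278.0], [365.0, 259.0]]
-0.3 [[474.0, 169.0], [373.0, 141.0], [481.0, 284.0], [372.0, 255.0]]
-0.4 [[477.0, 174.0], [380.0, 139.0], [485.0, 290.0], [380.0, 252.0]]
[ 0.6286468  -0.02658336  0.19654142] [-3.13696998e+00  8.40653714e-05  1.37184751e+00]
```

View pics/st1.png

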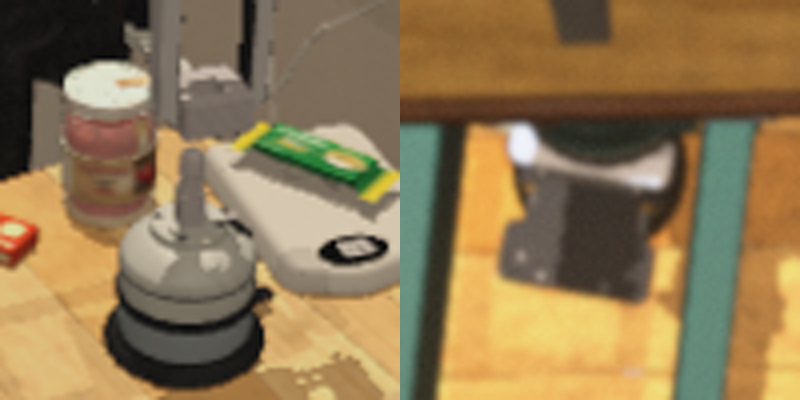

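The collar circle projects exactly on the seen collar (249–567, top 60), so the axis is right. The square is turned about -0.22 rad. The left half shows the boss behind and above the spindle tip, with its lower corner at about (207,137). I'll compare this with the predicted corners.

```bash
python3 - <<'E'
from h import *
S=camera_info('side')
o=sensors.get_obs();p=o['tool_pos'];y=o['ee_rot'][2];th=y-np.pi/2
ux=np.array([np.cos(y),np.sin(y)]);uy=np.array([np.sin(y),-np.cos(y)])
for d in(0,.0015):
  b=p[:2]+d*ux
  for z in(.1665,.1885):
    print(d,z,[(((np.array(proj(S,(*(b+.0297*np.array([np.cos(th+q),np.sin(th+q)])),z)))-[295,140]+.5)*4)-.5).round().tolist() for q in np.pi*np.array([.75,1.25,1.75])])
print('tip',(np.array(proj(S,(.6252,-.0173,.143)))-[295,140])*4)
e=np.array([.6252,-.0173])-(p[:2]+.001*ux);print('slide units',e@ux/.5,e@uy/.5)
s=cv2.imread('pics/side1.png');crop(s[:,:,::-1],330,150,40,30,20,'sb1')
E
```

```text
0 0.1665 [[158.0, 110.0], [185.0, 146.0], [253.0, 134.0]]
0 0.1885 [[159.0, 77.0], [186.0, 112.0], [256.0, 100.0]]
0.0015 0.1665 [[157.0, 109.0], [184.0, 145.0], [252.0, 133.0]]
0.0015 0.1885 [[158.0, 76.0], [185.0, 111.0], [255.0, 99.0]]
tip [189.84726938 148.00322702]
slide units 0.01668166184349372 -0.0073662295379956525
```

View pics/sb1.png

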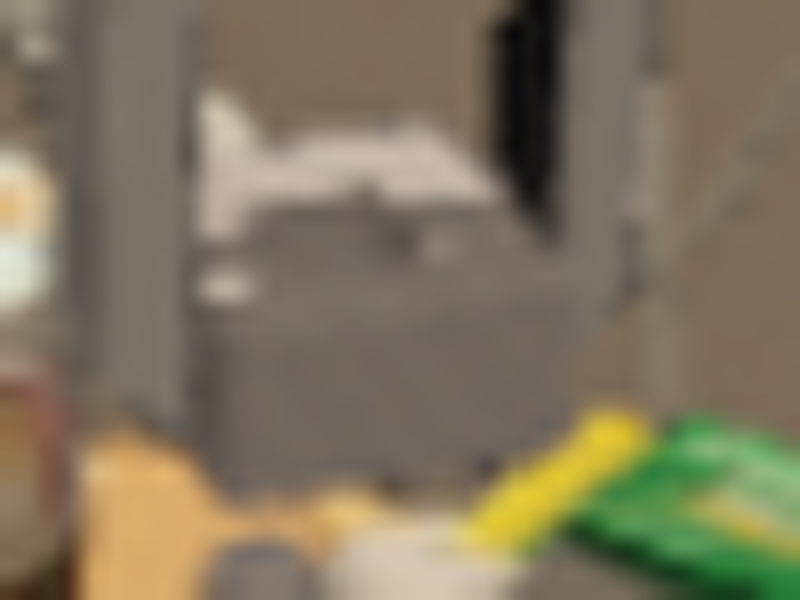

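The boss corner is at (225,495) in the crop. That is about 2 px higher than predicted, so the boss may sit slightly high in the grip, but its column agrees. I'll centre it, then lower by feel.

Call:
{"method": "arm_command", "body": {
  "plan": [
    {"grip": 1,"slide": [0.0168,-0.0074,0],"spin": 0.25},
    {"grip": 1,"slide": [0,0,0.01],"spin": 0},
    {"grip": 1,"slide": [0,0,0.01],"spin": 0},
    {"grip": 1,"slide": [0,0,0.01],"spin": 0},
    {"grip": 1,"slide": [0,0,0],"spin": 0}
  ]
}}

```text
time: 8.38
tool_pos: [0.6253, -0.0184, 0.1841]
ee_rot: [-3.14, 0.0, 1.349]
wrist_force: [1.1, 0.5, -3.7]
width: 0.0416
finger_force: 30.0
```

Call:
{"method": "arm_command", "body": {
  "plan": [
    {"grip": 1,"slide": [0,0,0.008],"spin": 0},
    {"grip": 1,"slide": [0,0,0.006],"spin": 0},
    {"grip": 1,"slide": [0,0,0.006],"spin": 0},
    {"grip": 1,"slide": [0,0,0.006],"spin": 0},
    {"grip": 1,"slide": [0,0,0],"spin": 0}
  ]
}}

```text
time: 9.0
tool_pos: [0.6256, -0.0182, 0.1715]
ee_rot: [-3.141, 0.0, 1.349]
wrist_force: [-0.3, 0.1, -3.1]
width: 0.0416
finger_force: 30.0
```

Call:
{"method": "arm_command", "body": {
  "plan": [
    {"grip": 1,"slide": [0,0,0.004],"spin": 0},
    {"grip": 1,"slide": [0,0,0.004],"spin": 0},
    {"grip": 1,"slide": [0,0,0.004],"spin": 0},
    {"grip": 1,"slide": [0,0,0.004],"spin": 0},
    {"grip": 1,"slide": [0,0,0],"spin": 0}
  ]
}}

```text
time: 9.62
tool_pos: [0.6256, -0.0183, 0.1636]
ee_rot: [-3.141, -0.0, 1.349]
wrist_force: [-0.1, -0.8, -2.5]
width: 0.0418
finger_force: 30.0
```

Call:
{"method": "arm_command", "body": {
  "plan": [
    {"grip": 1,"slide": [0,0,0.005],"spin": 0},
    {"grip": 1,"slide": [0,0,0.005],"spin": 0},
    {"grip": 1,"slide": [0,0,0.005],"spin": 0},
    {"grip": 1,"slide": [0,0,0.005],"spin": 0},
    {"grip": 1,"slide": [0,0,0],"spin": 0}
  ]
}}

```text
time: 10.25
tool_pos: [0.6256, -0.0183, 0.1536]
ee_rot: [-3.141, -0.0, 1.349]
wrist_force: [0.9, 0.0, -3.7]
width: 0.0417
finger_force: 30.0
```

Call:
{"method": "arm_command", "body": {
  "plan": [
    {"grip": 1,"slide": [0,0,0.004],"spin": 0},
    {"grip": 1,"slide": [0,0,0.003],"spin": 0},
    {"grip": 1,"slide": [0,0,0.003],"spin": 0},
    {"grip": 1,"slide": [0,0,0.003],"spin": 0},
    {"grip": 1,"slide": [0,0,0],"spin": 0}
  ]
}}

```text
time: 10.88
tool_pos: [0.6257, -0.0182, 0.1472]
ee_rot: [-3.141, -0.0, 1.349]
wrist_force: [0.1, 0.7, -3.9]
width: 0.0417
finger_force: 30.0
```

Call:
{"method": "arm_command", "body": {
  "plan": [
    {"grip": 1,"slide": [0,0,0.003],"spin": 0},
    {"grip": 1,"slide": [0,0,0.003],"spin": 0},
    {"grip": 1,"slide": [0,0,0.003],"spin": 0},
    {"grip": 1,"slide": [0,0,0],"spin": 0}
  ]
}}

```text
time: 11.38
tool_pos: [0.6256, -0.0182, 0.1427]
ee_rot: [-3.141, -0.0, 1.349]
wrist_force: [0.2, 0.4, -3.3]
width: 0.0415
finger_force: 30.0
```

Call:
{"method": "arm_command", "body": {
  "plan": [
    {"grip": 1,"slide": [0,0,0.003],"spin": 0},
    {"grip": 1,"slide": [0,0,0.003],"spin": 0},
    {"grip": 1,"slide": [0,0,0],"spin": 0}
  ]
}}

```text
time: 11.75
tool_pos: [0.6257, -0.0182, 0.1397]
ee_rot: [-3.141, -0.0, 1.349]
wrist_force: [-1.3, 0.3, -3.5]
width: 0.0417
finger_force: 30.0
```

Call:
{"method": "arm_command", "body": {
  "plan": [
    {"grip": 1,"slide": [0,0,0.003],"spin": 0},
    {"grip": 1,"slide": [0,0,0.003],"spin": 0},
    {"grip": 1,"slide": [0,0,0.003],"spin": 0},
    {"grip": 1,"slide": [0,0,0],"spin": 0}
  ]
}}

```text
time: 12.25
tool_pos: [0.6256, -0.0183, 0.1352]
ee_rot: [-3.141, -0.0, 1.349]
wrist_force: [0.1, 0.4, -4.1]
width: 0.0417
finger_force: 30.0
```

Call:
{"method": "arm_command", "body": {
  "plan": [
    {"grip": 1,"slide": [0,0,0.003],"spin": 0},
    {"grip": 1,"slide": [0,0,0.003],"spin": 0},
    {"grip": 1,"slide": [0,0,0.003],"spin": 0},
    {"grip": 1,"slide": [0,0,0],"spin": 0}
  ]
}}

```text
time: 12.75
tool_pos: [0.6257, -0.0182, 0.1307]
ee_rot: [-3.141, -0.0, 1.349]
wrist_force: [0.0, 0.6, -4.1]
width: 0.0416
finger_force: 30.0
```

Call:
{"method": "arm_command", "body": {
  "plan": [
    {"grip": 1,"slide": [0,0,0.003],"spin": 0},
    {"grip": 1,"slide": [0,0,0.003],"spin": 0},
    {"grip": 1,"slide": [0,0,0.003],"spin": 0},
    {"grip": 1,"slide": [0,0,0],"spin": 0}
  ]
}}

```text
time: 13.25
tool_pos: [0.6257, -0.0182, 0.1262]
ee_rot: [-3.141, -0.0, 1.349]
wrist_force: [0.2, -0.4, -3.6]
width: 0.0416
finger_force: 30.0
```

Call:
{"method": "arm_command", "body": {
  "plan": [
    {"grip": 1,"slide": [0,0,0.002],"spin": 0},
    {"grip": 1,"slide": [0,0,0.002],"spin": 0},
    {"grip": 1,"slide": [0,0,0],"spin": 0}
  ]
}}

```text
time: 13.62
tool_pos: [0.6257, -0.0182, 0.1243]
ee_rot: [-3.141, -0.0, 1.349]
wrist_force: [-0.2, -0.8, -4.3]
width: 0.0418
finger_force: 30.0
```

Call:
{"method": "arm_command", "body": {
  "plan": [
    {"grip": 1,"slide": [0,0,0.002],"spin": 0},
    {"grip": 1,"slide": [0,0,0.002],"spin": 0},
    {"grip": 1,"slide": [0,0,0],"spin": 0}
  ]
}}

```text
time: 14.0
tool_pos: [0.6257, -0.0182, 0.1223]
ee_rot: [-3.141, -0.0, 1.349]
wrist_force: [-0.3, -0.9, -3.8]
width: 0.042
finger_force: 30.0
```

Call:
{"method": "arm_command", "body": {
  "plan": [
    {"grip": 1,"slide": [0,0,0.001],"spin": 0},
    {"grip": 1,"slide": [0,0,0.001],"spin": 0},
    {"grip": 1,"slide": [0,0,0],"spin": 0}
  ]
}}

```text
time: 14.38
tool_pos: [0.6258, -0.0183, 0.122]
ee_rot: [3.141, -0.0, 1.349]
wrist_force: [-0.5, -1.1, -0.4]
width: 0.0415
finger_force: 30.0
```

The crank is seated: load shifts onto the collar at TCP 0.122. Next I twist it gently both ways to feel how the square, and so the hole, points.

Call:
{"method": "arm_command", "body": {
  "plan": [
    {"grip": 1,"slide": [0,0,-0.002],"spin": 0.4},
    {"grip": 1,"slide": [0,0,0],"spin": 0.4},
    {"grip": 1,"slide": [0,0,0],"spin": 0}
  ]
}}

```text
time: 14.75
tool_pos: [0.6257, -0.0183, 0.1222]
ee_rot: [-3.141, -0.0, 1.279]
wrist_force: [-0.1, -0.7, -4.2]
width: 0.0417
finger_force: 30.0
```

```bash
cat > r.py <<'E'
from bench import sensors
o=sensors.get_obs();print(o['ee_rot'][2],o['wrist_torque'].round(3),o['wrist_force'].round(1),o['tool_pos'].round(4),o['time'])
E
python3 r.py
```

```text
1.2786290422837583 [-0.148  0.133 -0.003] [-0.1 -0.7 -4.2] [ 0.6257 -0.0183  0.1222] 14.75
```

Call:
{"method": "arm_command", "body": {
  "plan": [
    {"grip": 1,"slide": [0,0,0],"spin": 0.4},
    {"grip": 1,"slide": [0,0,0],"spin": 0.4},
    {"grip": 1,"slide": [0,0,0],"spin": 0}
  ]
}}

```text
time: 15.12
tool_pos: [0.6258, -0.0183, 0.1224]
ee_rot: [-3.142, -0.0, 1.209]
wrist_force: [-0.5, -0.1, -3.3]
width: 0.0418
finger_force: 30.0
```

```bash
python3 r.py
```

```text
1.2088272515844123 [-0.172  0.089 -0.026] [-0.5 -0.1 -3.3] [ 0.6258 -0.0183  0.1224] 15.125
```

Call:
{"method": "arm_command", "body": {
  "plan": [
    {"grip": 1,"slide": [0,0,0],"spin": 0.4},
    {"grip": 1,"slide": [0,0,0],"spin": 0.4},
    {"grip": 1,"slide": [0,0,0],"spin": 0}
  ]
}}

```text
time: 15.5
tool_pos: [0.6258, -0.0183, 0.1225]
ee_rot: [3.142, -0.0, 1.139]
wrist_force: [-0.4, 0.8, -3.3]
width: 0.0419
finger_force: 30.0
```

```bash
python3 r.py
```

```text
1.1390024557214171 [-0.08   0.107 -0.046] [-0.4  0.8 -3.3] [ 0.6258 -0.0183  0.1225] 15.5
```

Call:
{"method": "arm_command", "body": {
  "plan": [
    {"grip": 1,"slide": [0,0,0],"spin": 0.4},
    {"grip": 1,"slide": [0,0,0],"spin": 0.4},
    {"grip": 1,"slide": [0,0,0],"spin": 0}
  ]
}}

```text
time: 15.88
tool_pos: [0.6256, -0.0183, 0.1224]
ee_rot: [-3.141, 0.0, 1.069]
wrist_force: [-0.4, 0.2, -3.4]
width: 0.0416
finger_force: 30.0
```

```bash
python3 r.py
```

```text
1.0693260429204539 [-0.096  0.238  0.05 ] [-0.4  0.2 -3.4] [ 0.6256 -0.0183  0.1224] 15.875
```

Call:
{"method": "arm_command", "body": {
  "plan": [
    {"grip": 1,"slide": [0,0,0],"spin": 0.4},
    {"grip": 1,"slide": [0,0,0],"spin": 0.4},
    {"grip": 1,"slide": [0,0,0],"spin": 0}
  ]
}}

```text
time: 16.25
tool_pos: [0.6255, -0.0182, 0.1224]
ee_rot: [-3.141, 0.0, 0.999]
wrist_force: [-2.3, 0.4, -3.3]
width: 0.0419
finger_force: 30.0
```

```bash
python3 r.py
```

```text
0.9994799300466335 [-0.078  0.526  0.148] [-2.3  0.4 -3.3] [ 0.6255 -0.0182  0.1224] 16.25
```

Call:
{"method": "arm_command", "body": {
  "plan": [
    {"grip": 1,"slide": [0,0,0],"spin": -0.8},
    {"grip": 1,"slide": [0,0,0],"spin": -0.8},
    {"grip": 1,"slide": [0,0,0],"spin": -0.8},
    {"grip": 1,"slide": [0,0,0],"spin": -0.4},
    {"grip": 1,"slide": [0,0,0],"spin": 0}
  ]
}}

```text
time: 16.88
tool_pos: [0.6261, -0.0183, 0.1226]
ee_rot: [3.141, -0.0, 1.243]
wrist_force: [-1.0, -0.6, -3.0]
width: 0.0417
finger_force: 30.0
```

```bash
python3 r.py
```

```text
1.2434638947549899 [-0.168  0.127 -0.005] [-1.  -0.6 -3. ] [ 0.6261 -0.0183  0.1226] 16.875
```

Call:
{"method": "arm_command", "body": {
  "plan": [
    {"grip": 1,"slide": [0,0,0],"spin": -0.4},
    {"grip": 1,"slide": [0,0,0],"spin": -0.4},
    {"grip": 1,"slide": [0,0,0],"spin": 0}
  ]
}}

```text
time: 17.25
tool_pos: [0.6258, -0.0182, 0.1225]
ee_rot: [3.142, -0.0, 1.314]
wrist_force: [-0.6, -0.2, -3.1]
width: 0.0415
finger_force: 30.0
```

```bash
python3 r.py
```

```text
1.3142419632309215 [-0.099  0.124 -0.029] [-0.6 -0.2 -3.1] [ 0.6258 -0.0182  0.1225] 17.25
```

Call:
{"method": "arm_command", "body": {
  "plan": [
    {"grip": 1,"slide": [0,0,0],"spin": -0.4},
    {"grip": 1,"slide": [0,0,0],"spin": -0.4},
    {"grip": 1,"slide": [0,0,0],"spin": 0}
  ]
}}

```text
time: 17.62
tool_pos: [0.626, -0.0184, 0.1226]
ee_rot: [3.141, 0.0, 1.384]
wrist_force: [1.1, -0.3, -4.1]
width: 0.0417
finger_force: 30.0
```

```bash
python3 r.py
```

```text
1.3841257130053943 [-0.25  -0.03  -0.023] [ 1.1 -0.3 -4.1] [ 0.626  -0.0184  0.1226] 17.625
```

Call:
{"method": "arm_command", "body": {
  "plan": [
    {"grip": 1,"slide": [0,0,0],"spin": -0.4},
    {"grip": 1,"slide": [0,0,0],"spin": -0.2},
    {"grip": 1,"slide": [0,0,0],"spin": 0}
  ]
}}

```text
time: 18.0
tool_pos: [0.6261, -0.0185, 0.1226]
ee_rot: [3.141, 0.0, 1.436]
wrist_force: [2.2, -1.2, -3.8]
width: 0.0416
finger_force: 30.0
```

```bash
python3 r.py
```

```text
1.436086602703921 [-0.295 -0.305 -0.135] [ 2.2 -1.2 -3.8] [ 0.6261 -0.0185  0.1226] 18.0
```

Call:
{"method": "arm_command", "body": {
  "plan": [
    {"grip": 1,"slide": [0,0,0],"spin": -0.2},
    {"grip": 1,"slide": [0,0,0],"spin": -0.2},
    {"grip": 1,"slide": [0,0,0],"spin": 0}
  ]
}}

```text
time: 18.38
tool_pos: [0.6261, -0.0184, 0.1226]
ee_rot: [3.141, 0.0, 1.471]
wrist_force: [3.2, -2.0, -4.5]
width: 0.0417
finger_force: 30.0
```

```bash
python3 r.py
```

```text
1.4712270146682607 [-0.395 -0.577 -0.169] [ 3.2 -2.  -4.5] [ 0.6261 -0.0184  0.1226] 18.375
```

Contact begins symmetrically at yaw 1.00 and 1.44, so the square centres near -0.33 rad, with vision giving about -0.25. I'll turn back to mid, seat the crank, release and rise.

Call:
{"method": "arm_command", "body": {
  "plan": [
    {"grip": 1,"slide": [0,0,0],"spin": 0.8},
    {"grip": 1,"slide": [0,0,0],"spin": 0.8},
    {"grip": 1,"slide": [0,0,0.001],"spin": 0.8},
    {"grip": 1,"slide": [0,0,0.001],"spin": 0},
    {"grip": -0.4,"slide": [0,0,0],"spin": 0},
    {"grip": -0.4,"slide": [0,0,0],"spin": 0},
    {"grip": -0.4,"slide": [0,0,0],"spin": 0}
  ]
}}

```text
time: 19.25
tool_pos: [0.626, -0.0183, 0.1218]
ee_rot: [3.141, -0.0, 1.262]
wrist_force: [-0.6, 0.1, 0.0]
width: 0.0653
finger_force: 0.0
```

Call:
{"method": "arm_command", "body": {
  "plan": [
    {"grip": -0.4,"slide": [0,0,-0.01],"spin": 0},
    {"grip": -0.4,"slide": [0,0,-0.06],"spin": 0},
    {"grip": -0.4,"slide": [0,0,-0.1],"spin": 0},
    {"grip": -0.4,"slide": [0,0,-0.06],"spin": 0},
    {"grip": -0.4,"slide": [0,0,0],"spin": 0}
  ]
}}

```text
time: 19.88
tool_pos: [0.6273, -0.0184, 0.2406]
ee_rot: [3.134, -0.002, 1.262]
wrist_force: [-0.3, -0.6, -0.0]
width: 0.0657
finger_force: 0.0
```

Call:
{"method": "arm_command", "body": {
  "plan": [
    {"grip": -1,"slide": [0,-0.065,0],"spin": 0},
    {"grip": -1,"slide": [0,-0.065,0],"spin": 0},
    {"grip": -1,"slide": [0,0,0],"spin": -1},
    {"grip": -1,"slide": [0,0,0],"spin": -1},
    {"grip": -1,"slide": [0,0,0],"spin": -1},
    {"grip": -1,"slide": [0,0,0],"spin": -1},
    {"grip": -1,"slide": [0,0,0],"spin": -1},
    {"grip": -1,"slide": [0,0,0],"spin": -1},
    {"grip": -1,"slide": [0,0,0],"spin": -1},
    {"grip": -1,"slide": [0,0,0],"spin": -1}
  ]
}}

```text
time: 21.12
tool_pos: [0.563, 0.0016, 0.2338]
ee_rot: [-3.138, -0.002, 1.963]
wrist_force: [0.6, 0.8, 0.3]
width: 0.0939
finger_force: 0.0
```

Call:
{"method": "arm_command", "body": {
  "plan": [
    {"grip": -1,"slide": [0,0,0],"spin": -1},
    {"grip": -1,"slide": [0,0,0],"spin": -1},
    {"grip": -1,"slide": [0,0,0],"spin": -1},
    {"grip": -1,"slide": [0,0,0],"spin": -1},
    {"grip": -1,"slide": [0,0,0],"spin": -1},
    {"grip": -1,"slide": [0,0,0],"spin": -1},
    {"grip": -1,"slide": [0,0,0],"spin": -1},
    {"grip": -1,"slide": [0,0,0],"spin": -1},
    {"grip": -1,"slide": [0,0,0],"spin": -1},
    {"grip": -1,"slide": [0,0,0],"spin": -1}
  ]
}}

```text
time: 22.38
tool_pos: [0.563, 0.0016, 0.2338]
ee_rot: [-3.141, -0.004, 2.835]
wrist_force: [0.1, 0.2, -0.5]
width: 0.0942
finger_force: 0.0
```

Call:
{"method": "arm_command", "body": {
  "plan": [
    {"grip": -1,"slide": [0,0,0.08],"spin": 0},
    {"grip": -1,"slide": [0,0,0.06],"spin": 0},
    {"grip": -1,"slide": [0,0,0.028],"spin": 0},
    {"grip": -1,"slide": [0,0,0],"spin": 0}
  ]
}}

```text
time: 22.88
tool_pos: [0.5628, 0.0016, 0.1504]
ee_rot: [-3.141, -0.004, 2.832]
wrist_force: [0.8, -0.4, -0.6]
width: 0.0939
finger_force: 0.0
```

```bash
python3 - <<'E'
from h import *
c=camera_info('wrist');im=snapshot('wrist');cv2.imwrite('pics/w2f.png',im[:,:,::-1]);np.save('c2.npy',c,allow_pickle=True)
s=snapshot('side');cv2.imwrite('pics/side2.png',s[:,:,::-1])
S=camera_info('side')
for z in(.114,.125,.143):print(z,proj(c,(.6252,-.0173,z)),proj(S,(.6252,-.0173,z)))
print(c['position'],c['rotation'])
a=cv2.resize(im[275:355,270:375],(525,400),interpolation=cv2.INTER_CUBIC);b=cv2.resize(s[150:200,325:360],(275,400),interpolation=cv2.INTER_CUBIC)
cv2.imwrite('pics/ws2.png',np.hstack([a,b])[:,:,::-1])
E
```

```text
0.114 (np.float64(321.84193804667257), np.float64(309.2588361046251)) (np.float64(341.9823227673591), np.float64(187.29204828489247))
0.125 (np.float64(321.9621502906054), np.float64(318.41559706961306)) (np.float64(342.1620221080869), np.float64(183.43521776580465))
0.143 (np.float64(322.1883532534652), np.float64(335.6458424482423)) (np.float64(342.4618173443716), np.float64(177.00080675407332))
[0.49782687 0.02123225 0.30462304] [-0.23464822  0.00129633  1.26322685]
```

View pics/ws2.png

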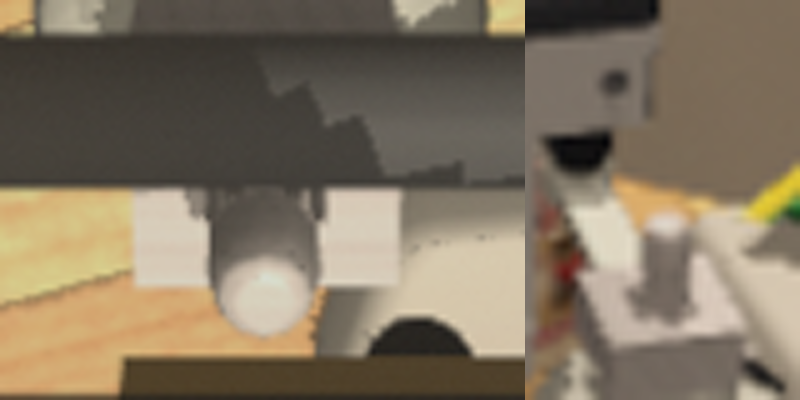

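The view shows the shank at crop x 210–320 with its domed tip at (268,300). The boss edges line up with the tool, but the rod hides the hole's mouth. I'll go 22 mm lower to bring the mouth into the gap.

Call:
{"method": "arm_command", "body": {
  "plan": [
    {"grip": -1,"slide": [0,0,0.022],"spin": 0},
    {"grip": -1,"slide": [0,0,0.022],"spin": 0},
    {"grip": -1,"slide": [0,0,0],"spin": 0}
  ]
}}

```text
time: 23.35
tool_pos: [0.563, 0.0016, 0.129]
ee_rot: [-3.141, -0.003, 2.832]
wrist_force: [0.0, -0.2, 0.1]
width: 0.0941
finger_force: 0.0
```

```bash
python3 - <<'E'
from h import *
c=camera_info('wrist');im=snapshot('wrist');cv2.imwrite('pics/w3f.png',im[:,:,::-1])
print(c['position'],c['rotation'],sensors.get_obs()['tool_pos'])
h=np.array([np.cos(-.31),np.sin(-.31)]);m=np.array([.6252,-.0173])
for z in(.114,.121,.125,.129):print(z,proj(c,(*(m-.0075*h),z)))
print(proj(c,(*(m),.143)),proj(c,(*(m-.021*h),.114)), proj(c,(*(m+.021*h),.114)))
cv2.imwrite('pics/w3.png',cv2.resize(im[300:360,285:365],(800,600),interpolation=cv2.INTER_CUBIC)[:,:,::-1])
E
```

```text
[0.49786441 0.0212419  0.2831056 ] [-2.35913025e-01  1.02781351e-03  1.26322100e+00] [0.56342223 0.00155942 0.12969431]
0.114 (np.float64(322.0467667879974), np.float64(318.32333950057625))
0.121 (np.float64(322.14113512732024), np.float64(325.0742518798599))
0.125 (np.float64(322.19821038303735), np.float64(329.1572955482832))
0.129 (np.float64(322.2577634092639), np.float64(333.41759370401394))
(np.float64(322.4231183937229), np.float64(360.4615629696816)) (np.float64(322.1423434080359), np.float64(301.12016223676744)) (np.float64(321.8548769111259), np.float64(352.86228391627446))
```

View pics/w3.png

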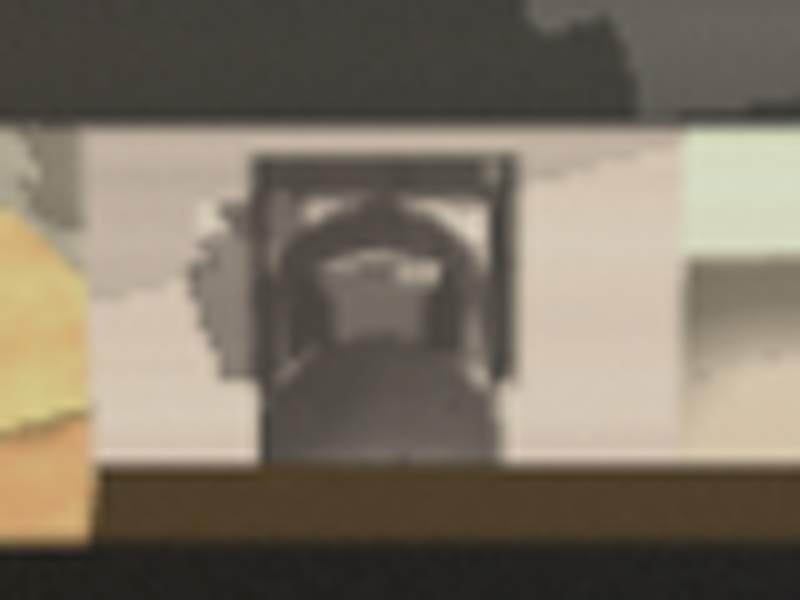

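The last view is clear. The bevelled mouth spans crop x 320–440 and y 257–345, centred on the shank (262–502) and on the boss hole. So the hole points along the tool, at about -0.31 rad. The hole's height comes to about 126.5 mm once the boss-edge offset is allowed for. Now I measure the clip grip's outline numerically in the earlier images.

```bash
python3 - <<'E'
from h import *
c1=dict(fx=278.304,fy=278.304,cx=319.16,cy=199.787,position=np.array([.39414,-.02097,.38297]),rotation=[-.2352,.0004,1.56935])
for n,c,(x0,y0,x1,y1) in(('w1f',c1,(172,150,205,215)),('top0',camera_info('top'),(376,222,402,255))):
    im=cv2.imread(f'pics/{n}.png'); g=cv2.cvtColor(im,cv2.COLOR_BGR2GRAY)[y0:y1,x0:x1]
    g=cv2.resize(g,None,fx=8,fy=8,interpolation=cv2.INTER_CUBIC)
    m=cv2.morphologyEx((g<70).astype(np.uint8),cv2.MORPH_OPEN,np.ones((25,25)))
    k=max(cv2.findContours(m,0,2)[0],key=cv2.contourArea);r=cv2.boxPoints(cv2.minAreaRect(k))
    P=np.array([atz(c,x0+(u+.5)/8-.5,y0+(v+.5)/8-.5,.014) for u,v in r])[:,:2]
    a,b=P[1]-P[0],P[2]-P[1]; L=a if np.linalg.norm(a)>np.linalg.norm(b) else b
    print(n,P.mean(0),np.linalg.norm(a),np.linalg.norm(b),np.arctan(L[1]/L[0]))
E
```

```text
w1f [ 0.46060825 -0.19903332] 0.024146767386053522 0.04085679870990088 0.02573465887825067Traceback (most recent call last):
  File "<stdin>", line 7, in <module>
ValueError: max() iterable argument is empty
```

Call:
{"method": "arm_command", "body": {
  "plan": [
    {"grip": -1,"slide": [0,0,-0.1],"spin": 0},
    {"grip": -1,"slide": [0,0,-0.1],"spin": 0},
    {"grip": -1,"slide": [0,0,0],"spin": -1},
    {"grip": -1,"slide": [0,0,0],"spin": -1},
    {"grip": -1,"slide": [0,0,0],"spin": -1},
    {"grip": -1,"slide": [0,0,0],"spin": -1},
    {"grip": -1,"slide": [0.06,-0.08,0],"spin": 0},
    {"grip": -1,"slide": [0.06,-0.08,0],"spin": 0},
    {"grip": -1,"slide": [0.06,-0.08,0],"spin": 0},
    {"grip": -1,"slide": [0,0,0],"spin": 0}
  ]
}}

```text
time: 24.65
tool_pos: [0.4776, -0.1241, 0.2312]
ee_rot: [-3.141, 0.001, -3.106]
wrist_force: [0.2, 0.7, 0.6]
width: 0.094
finger_force: 0.0
```

Call:
{"method": "arm_command", "body": {
  "plan": [
    {"grip": 0,"slide": [0.019,-0.075,0],"spin": 0},
    {"grip": 0,"slide": [0.019,-0.075,0],"spin": 0},
    {"grip": 0,"slide": [0,0,0.1],"spin": 0},
    {"grip": 0,"slide": [0,0,0.1],"spin": 0},
    {"grip": 0,"slide": [0,0,0.1],"spin": 0},
    {"grip": 0,"slide": [0,0,0],"spin": 0}
  ]
}}

```text
time: 25.4
tool_pos: [0.4604, -0.1952, 0.0763]
ee_rot: [3.136, -0.008, -3.101]
wrist_force: [-0.2, 0.4, 0.5]
width: 0.0472
finger_force: 0.0
```

Call:
{"method": "arm_command", "body": {
  "plan": [
    {"grip": 0,"slide": [-0.002,-0.0097,0.05],"spin": 0},
    {"grip": 0,"slide": [0,0,0.03],"spin": 0},
    {"grip": 0,"slide": [0,0,0.016],"spin": 0},
    {"grip": 0,"slide": [0,0,0],"spin": 0}
  ]
}}

```text
time: 25.9
tool_pos: [0.4642, -0.2023, 0.0328]
ee_rot: [3.142, 0.0, -3.101]
wrist_force: [-0.4, -0.6, -0.1]
width: 0.0469
finger_force: 0.0
```

```bash
python3 r.py
```

```text
-3.10140960168209 [0.015 0.    0.024] [-0.4 -0.6 -0.1] [ 0.4642 -0.2023  0.0328] 25.9
```

Call:
{"method": "arm_command", "body": {
  "plan": [
    {"grip": 0,"slide": [0.0054,0.004,0.0106],"spin": 0},
    {"grip": 0,"slide": [0,0,0],"spin": 0},
    {"grip": 0,"slide": [0,0,0],"spin": 0},
    {"grip": 1,"slide": [0,0,0],"spin": 0},
    {"grip": 1,"slide": [0,0,0],"spin": 0},
    {"grip": 1,"slide": [0,0,0],"spin": 0},
    {"grip": 1,"slide": [0,0,0],"spin": 0}
  ]
}}

```text
time: 26.78
tool_pos: [0.4612, -0.2007, 0.0272]
ee_rot: [-3.142, 0.0, -3.102]
wrist_force: [0.4, 0.4, 0.8]
width: 0.0207
finger_force: 30.0
```

Call:
{"method": "arm_command", "body": {
  "plan": [
    {"grip": 1,"slide": [0,0,-0.04],"spin": 0},
    {"grip": 1,"slide": [0,0,-0.1],"spin": 0},
    {"grip": 1,"slide": [0,0,-0.1],"spin": 0},
    {"grip": 1,"slide": [0,0,-0.08],"spin": 0},
    {"grip": 1,"slide": [0,0,0],"spin": 0.8},
    {"grip": 1,"slide": [0,0,0],"spin": 0.8},
    {"grip": 1,"slide": [0,0,0],"spin": 0.8},
    {"grip": 1,"slide": [0,0,0],"spin": 0.8},
    {"grip": 1,"slide": [0,0,0],"spin": 0.8},
    {"grip": 1,"slide": [0,0,0],"spin": 0}
  ]
}}

```text
time: 28.02
tool_pos: [0.461, -0.2005, 0.1869]
ee_rot: [3.141, -0.001, 2.833]
wrist_force: [0.8, 0.2, -1.0]
width: 0.0208
finger_force: 30.0
```

Call:
{"method": "arm_command", "body": {
  "plan": [
    {"grip": 1,"slide": [0,0.08,0],"spin": 0},
    {"grip": 1,"slide": [0,0.09,0],"spin": 0},
    {"grip": 1,"slide": [0,0.09,0],"spin": 0},
    {"grip": 1,"slide": [0,0.09,0],"spin": 0},
    {"grip": 1,"slide": [0,0.09,0],"spin": 0},
    {"grip": 1,"slide": [0,0,0],"spin": 0},
    {"grip": 1,"slide": [0,0,0],"spin": 0}
  ]
}}

```text
time: 28.9
tool_pos: [0.5279, 0.0086, 0.1869]
ee_rot: [-3.141, -0.0, 2.833]
wrist_force: [-0.3, -0.1, -0.5]
width: 0.0207
finger_force: 30.0
```

```bash
cat > d.py <<'E'
import sys
from h import *
o=sensors.get_obs();p=o['tool_pos'];y=o['ee_rot'][2]
ux=np.array([np.cos(y),np.sin(y)]);uy=np.array([np.sin(y),-np.cos(y)]);m=np.array([.6252,-.0173])
r=m-p[:2]; fwd=-r@ux; lat=r@uy
print('seat short mm',(fwd-.032)*1e3,'lateral to go mm (tool y)',(lat-.0015)*1e3,'wire z',p[2]-.0247,'yaw',y,'F tool xyz',o['wrist_force'][:2]@ux,o['wrist_force'][:2]@uy,o['wrist_force'][2],'T',o['wrist_torque'].round(2),'w',o['width'],o['time'])
E
python3 d.py
```

```text
seat short mm 68.59262384760936 lateral to go mm (tool y) 3.3925477076837853 wire z 0.16222308192150375 yaw 2.8332870963135117 F tool xyz 0.21593053110224786 -0.22487716448502706 -0.46352069061831025 T [-0.03  0.01 -0.05] w 0.020748005137262115 28.9
```

Call:
{"method": "arm_command", "body": {
  "plan": [
    {"grip": 1,"slide": [0,0.0074,0.03],"spin": 0},
    {"grip": 1,"slide": [0,0,0.03],"spin": 0},
    {"grip": 1,"slide": [-0.02,0,0.0114],"spin": 0},
    {"grip": 1,"slide": [0,0,0],"spin": 0},
    {"grip": 1,"slide": [0,0,0],"spin": 0}
  ]
}}

```text
time: 29.52
tool_pos: [0.5391, 0.0092, 0.1518]
ee_rot: [3.141, 0.0, 2.832]
wrist_force: [0.2, 0.2, -1.4]
width: 0.0207
finger_force: 30.0
```

```bash
python3 d.py; python3 - <<'E'
from h import *
c=camera_info('wrist');im=snapshot('wrist');cv2.imwrite('pics/w4f.png',im[:,:,::-1])
m=np.array([.6255,-.017]);h=np.array([.9525,-.3046]);
print('mouth pred',proj(c,(*(m-.008*h),.1265)),proj(c,(*(m-.023*h),.1265)))
g=cv2.cvtColor(im,cv2.COLOR_RGB2GRAY)
print(np.array2string(g[310:350,305:342],max_line_width=200,threshold=10000))
E
```

```text
seat short mm 58.08660654528004 lateral to go mm (tool y) -0.5268945561041842 wire z 0.1270683835467753 yaw 2.8320638758703773 F tool xyz -0.17086133010280263 0.2355591986060383 -1.4153492239373553 T [ 0.   -0.02 -0.07] w 0.020726104947161126 29.525
mouth pred (np.float64(322.3253330844141), np.float64(337.92117530104457)) (np.float64(322.41195763284736), np.float64(320.6288791161387))
[[ 61  61  60  61  60  61  60  61  61  62  61  62  63  63  61  61  61  63  62  61  62  61  61  61  61  59  61  60  63  62  61  61  62  62  61  61  60]
 [ 59  59  59  58  59  59  60  60  60  59  60  60  59  60  60  59  60  60  59  61  58  59  60  60  59  58  59  60  60  59  59  60  60  60  59  59  60]
 [116 114 116 115 115 115 114 115 115 116 114 115 107  87  92 102 106 106 102 115 115 115 117 116 114 114 116 115 114 115 114 114 114 114 115 115 115]
 [190 190 189 189 191 189 190 190 191 189 189 190 171 135 156 178 185 167 160 189 189 190 189 189 189 190 189 189 188 188 188 188 187 188 187 187 186]
 [205 205 206 206 205 205 206 205 205 204 204 204 186 147 158 174 202 182 173 204 204 204 204 204 204 203 2
[... 4629 characters left out ...]
77  79  80  83  85  86  87  89  89  88  89  89  97 106 130 183 201 205 205 206 205 205 205 205]
 [129 130 129 130 129 130 121  87  71  68  69  68  70  70  71  70  71  73  73  71  74  72  74  74  74  73  77  94 119 129 129 130 131 129 130 129 130]
 [ 65  64  66  66  66  64  65  66  66  65  64  65  66  65  66  64  65  65  64  65  67  65  66  66  65  66  65  65  66  65  65  65  65  64  66  66  65]
 [ 64  65  67  64  66  65  65  66  65  66  65  65  65  65  65  64  66  64  65  66  65  66  66  66  64  67  65  66  63  65  65  65  64  66  66  65  66]
 [ 64  64  64  64  64  65  66  65  66  66  66  65  64  66  64  65  64  64  65  64  65  65  66  65  66  65  65  65  65  65  66  65  65  64  64  65  63]]
```

The numbers show the leg tip ending at row 317, cols 317–323 (centre 320.4). The mouth is at rows 333–341, cols 317.5–326.5 (centre 322.1). So I need about +1.3 mm sideways, and the height agrees.

Call:
{"method": "arm_command", "body": {
  "plan": [
    {"grip": 1,"slide": [0,0.0026,0],"spin": 0},
    {"grip": 1,"slide": [-0.014,0,0],"spin": 0},
    {"grip": 1,"slide": [-0.014,0,0],"spin": 0},
    {"grip": 1,"slide": [0,0,0],"spin": 0},
    {"grip": 1,"slide": [0,0,0],"spin": 0}
  ]
}}

```text
time: 30.2
tool_pos: [0.5525, 0.0064, 0.1513]
ee_rot: [3.142, -0.0, 2.832]
wrist_force: [-0.0, -0.3, -1.6]
width: 0.0206
finger_force: 30.0
```

```bash
python3 d.py; python3 - <<'E'
from h import *
im=snapshot('wrist');cv2.imwrite('pics/w5f.png',im[:,:,::-1])
g=cv2.cvtColor(im,cv2.COLOR_RGB2GRAY)
print(np.array2string(g[312:347:1,309:336],max_line_width=200,threshold=10000))
E
```

```text
seat short mm 44.485159221654605 lateral to go mm (tool y) -1.9497234361477493 wire z 0.12663421994377572 yaw 2.8323572229662757 F tool xyz -0.07889128234798312 -0.31069158323220825 -1.555205172794015 T [ 0.04  0.03 -0.  ] w 0.020554781207646058 30.2
[[ 78  61  64  64  63  62  63  63  65  73  84  86 103  99  86  64  64  64  66  65  65  77  82  76 103 114 114]
 [122  74  95 106  95 110 110 107  97 112 156 178 184 166 132 104  99 101 104 109 102  83  78  93 149 189 189]
 [110  98 133 126 124 143 165 153 115 125 174 200 204 174 127 155 178 176 176 174 174 152  76  98 161 207 206]
 [105  97 134 135 137 140 138 111  90 118 175 201 204 178 131 117 145 181 205 204 201 164  76 103 168 208 207]
 [108  93 130 138 132 111  90  76  76 116 175 200 203 181 135  85  96 131 181 211 205 159  77 105 172 208 208]
 [109  93 131 128  99  84  76  78  79 111 168 200 202 175 117  86  84  90 124 169 193 158  77 108 172 209 209]
 [109  92 118  92  78  78  78  79  94 121 152 185 188 161 105  95  85  83  93 123 167 155  76 106 171 209 210]
 [109  90 111  75  75  80  94 126 154 149 128 137 145 158 146 144 128  9
[... 2336 characters left out ...]
 125 119 110 140 195 207 207 207]
 [161  88  98 107 120 144 165 180 186 189 196 203 205 202 199 195 185 168 149 134 126 115 138 191 208 208 208]
 [174  89 100 120 147 167 182 190 195 200 207 214 215 213 210 207 201 191 175 155 132 119 137 180 189 189 189]
 [162 102 104 133 167 181 187 194 200 205 208 219 219 217 215 213 208 202 192 171 140 124 127 132 128 130 131]
 [153 115 111 146 174 182 188 195 205 210 211 214 214 216 216 214 208 201 195 181 151 121 109  98  97  99 102]
 [171 149 119 158 178 184 193 203 208 211 210 210 209 210 211 211 208 202 197 188 161 122  97  93  98 100 102]
 [115 104  85 105 116 119 123 129 132 132 133 131 132 131 131 133 131 128 124 121 109  88  77  75  77  77  79]]
```

The tip (centre col 320.8) is lined up with the mouth (320.3), and its row fits too. Now I feed it in gently.

Call:
{"method": "arm_command", "body": {
  "plan": [
    {"grip": 1,"slide": [-0.003,-0.0006,0],"spin": 0},
    {"grip": 1,"slide": [-0.003,0,0],"spin": 0},
    {"grip": 1,"slide": [-0.003,0,0],"spin": 0},
    {"grip": 1,"slide": [-0.003,0,0],"spin": 0},
    {"grip": 1,"slide": [0,0,0],"spin": 0}
  ]
}}

```text
time: 30.88
tool_pos: [0.5582, 0.0043, 0.1514]
ee_rot: [3.142, -0.0, 2.832]
wrist_force: [-0.9, -1.0, -0.0]
width: 0.0207
finger_force: 30.0
```

```bash
python3 d.py
```

```text
seat short mm 38.411869380431035 lateral to go mm (tool y) -1.6636107136068747 wire z 0.12673143435826037 yaw 2.8323482119874788 F tool xyz 0.5201403778208065 -1.189969651568009 -0.004533805875340247 T [ 0.02 -0.02  0.04] w 0.02072303406061304 30.875
```

Call:
{"method": "arm_command", "body": {
  "plan": [
    {"grip": 1,"slide": [-0.002,0,0],"spin": 0},
    {"grip": 1,"slide": [-0.002,0,0],"spin": 0},
    {"grip": 1,"slide": [0,0,0],"spin": 0}
  ]
}}

```text
time: 31.25
tool_pos: [0.5599, 0.0037, 0.1511]
ee_rot: [-3.142, -0.0, 2.832]
wrist_force: [1.1, -0.4, -2.0]
width: 0.0209
finger_force: 30.0
```

```bash
python3 d.py
```

```text
seat short mm 36.56448585170399 lateral to go mm (tool y) -1.5946418231536807 wire z 0.12640961457400696 yaw 2.832342577756804 F tool xyz -1.147175135180036 -0.07862065832755032 -1.9834540193452639 T [0.01 0.04 0.  ] w 0.020857686187046354 31.25
```

Call:
{"method": "arm_command", "body": {
  "plan": [
    {"grip": 1,"slide": [-0.002,0,0],"spin": 0},
    {"grip": 1,"slide": [-0.002,0,0],"spin": 0},
    {"grip": 1,"slide": [-0.002,0,0],"spin": 0},
    {"grip": 1,"slide": [0,0,0],"spin": 0}
  ]
}}

```text
time: 31.75
tool_pos: [0.5628, 0.0028, 0.1512]
ee_rot: [3.142, -0.0, 2.832]
wrist_force: [-0.5, -0.0, -2.5]
width: 0.0206
finger_force: 30.0
```

```bash
python3 d.py
```

```text
seat short mm 33.52634608578101 lateral to go mm (tool y) -1.670295066292559 wire z 0.1264845765912168 yaw 2.8324208570340086 F tool xyz 0.4665245239451152 -0.2000676523191536 -2.505610254717288 T [0.07 0.11 0.08] w 0.020583718915425483 31.75
```

Call:
{"method": "arm_command", "body": {
  "plan": [
    {"grip": 1,"slide": [-0.002,0,0],"spin": 0},
    {"grip": 1,"slide": [-0.002,0,0],"spin": 0},
    {"grip": 1,"slide": [-0.002,0,0],"spin": 0},
    {"grip": 1,"slide": [0,0,0],"spin": 0}
  ]
}}

```text
time: 32.25
tool_pos: [0.5658, 0.0018, 0.1513]
ee_rot: [3.142, -0.0, 2.832]
wrist_force: [-0.6, 0.3, -4.5]
width: 0.0205
finger_force: 30.0
```

```bash
python3 d.py
```

```text
seat short mm 30.45290202472444 lateral to go mm (tool y) -1.6437954498572585 wire z 0.126591082605735 yaw 2.83239364955445 F tool xyz 0.6223719813222596 0.10036091392778812 -4.504133643287956 T [ 0.09  0.22 -0.06] w 0.02049431476546695 32.25
```

Call:
{"method": "arm_command", "body": {
  "plan": [
    {"grip": 1,"slide": [0,0,0.0016],"spin": 0},
    {"grip": 1,"slide": [-0.002,0,0],"spin": 0},
    {"grip": 1,"slide": [0,0,0],"spin": 0}
  ]
}}

```text
time: 32.62
tool_pos: [0.5669, 0.0015, 0.1509]
ee_rot: [3.141, 0.001, 2.832]
wrist_force: [0.4, -0.7, -4.5]
width: 0.0205
finger_force: 30.0
```

```bash
python3 d.py
```

```text
seat short mm 29.22034855630623 lateral to go mm (tool y) -1.7147777024133415 wire z 0.12619890209126725 yaw 2.8324192119149894 F tool xyz -0.6454071576677248 -0.5537203213753964 -4.456269202182413 T [ 0.02  0.14 -0.03] w 0.02045135265370132 32.625
```

Call:
{"method": "arm_command", "body": {
  "plan": [
    {"grip": 1,"slide": [-0.002,0,0],"spin": 0},
    {"grip": 1,"slide": [-0.002,0,0],"spin": 0},
    {"grip": 1,"slide": [0,0,0],"spin": 0}
  ]
}}

```text
time: 33.0
tool_pos: [0.5688, 0.0009, 0.1508]
ee_rot: [3.141, 0.0, 2.832]
wrist_force: [0.3, -0.2, -3.2]
width: 0.0205
finger_force: 30.0
```

```bash
python3 d.py
```

```text
seat short mm 27.25982215126209 lateral to go mm (tool y) -1.6849671327569995 wire z 0.12606605038790417 yaw 2.8323560844009235 F tool xyz -0.35098555935874287 -0.0575837320727869 -3.197562808586243 T [0.03 0.2  0.02] w 0.020481909676063916 33.0
```

Call:
{"method": "arm_command", "body": {
  "plan": [
    {"grip": 1,"slide": [0,0,0.0012],"spin": 0},
    {"grip": 1,"slide": [-0.002,0,0],"spin": 0},
    {"grip": 1,"slide": [-0.002,0,0],"spin": 0},
    {"grip": 1,"slide": [0,0,0],"spin": 0}
  ]
}}

```text
time: 33.5
tool_pos: [0.5708, 0.0003, 0.1503]
ee_rot: [3.141, 0.001, 2.832]
wrist_force: [-0.3, -0.3, -1.0]
width: 0.0209
finger_force: 30.0
```

```bash
python3 d.py
```

```text
seat short mm 25.18769540426438 lateral to go mm (tool y) -1.7166424694975724 wire z 0.12562783118299664 yaw 2.832424592084721 F tool xyz 0.19404891143665207 -0.3897369696257043 -1.0385597731033753 T [0.01 0.03 0.01] w 0.020872709653133835 33.5
```

Call:
{"method": "arm_command", "body": {
  "plan": [
    {"grip": 1,"slide": [-0.002,0,0],"spin": 0},
    {"grip": 1,"slide": [-0.002,0,0],"spin": 0},
    {"grip": 1,"slide": [-0.002,0,0],"spin": 0},
    {"grip": 1,"slide": [0,0,0],"spin": 0}
  ]
}}

```text
time: 34.0
tool_pos: [0.5735, -0.0006, 0.1502]
ee_rot: [3.141, 0.0, 2.832]
wrist_force: [0.3, -0.4, -0.7]
width: 0.0206
finger_force: 30.0
```

```bash
python3 d.py
```

```text
seat short mm 22.35879079086872 lateral to go mm (tool y) -1.7062421099179317 wire z 0.12545780457589997 yaw 2.8324111274287294 F tool xyz -0.37295371694595586 -0.3279782870468283 -0.6894836173812834 T [-0.    0.03 -0.03] w 0.020600396224582106 34.0
```

Call:
{"method": "arm_command", "body": {
  "plan": [
    {"grip": 1,"slide": [-0.003,0,0],"spin": 0},
    {"grip": 1,"slide": [-0.003,0,0],"spin": 0},
    {"grip": 1,"slide": [0,0,0],"spin": 0}
  ]
}}

```text
time: 34.38
tool_pos: [0.5763, -0.0013, 0.15]
ee_rot: [3.141, -0.0, 2.833]
wrist_force: [0.2, -0.1, -0.8]
width: 0.0209
finger_force: 30.0
```

```bash
python3 d.py
```

```text
seat short mm 19.473175970621362 lateral to go mm (tool y) -1.8607385301989463 wire z 0.12533216323784993 yaw 2.832563260755331 F tool xyz -0.2361438026312609 -0.0435287381378213 -0.7588526036929257 T [ 0.1   0.01 -0.  ] w 0.020909138779918245 34.375
```

Call:
{"method": "arm_command", "body": {
  "plan": [
    {"grip": 1,"slide": [-0.003,0,0],"spin": 0},
    {"grip": 1,"slide": [-0.003,0,0],"spin": 0},
    {"grip": 1,"slide": [0,0,0],"spin": 0}
  ]
}}

```text
time: 34.75
tool_pos: [0.5791, -0.0019, 0.1499]
ee_rot: [3.141, -0.0, 2.833]
wrist_force: [-0.7, 2.6, -0.8]
width: 0.0204
finger_force: 30.0
```

```bash
python3 d.py
```

```text
seat short mm 16.591480740926325 lateral to go mm (tool y) -2.2032148223180585 wire z 0.12519447752350374 yaw 2.8328420733926256 F tool xyz 1.4658917932755582 2.2463113766024496 -0.7588355921422172 T [0.52 0.04 0.08] w 0.020438306635631683 34.75
```

Call:
{"method": "arm_command", "body": {
  "plan": [
    {"grip": 1,"slide": [-0.003,0,0],"spin": 0},
    {"grip": 1,"slide": [-0.003,0,0],"spin": 0},
    {"grip": 1,"slide": [0,0,0],"spin": 0}
  ]
}}

```text
time: 35.12
tool_pos: [0.5823, -0.0029, 0.15]
ee_rot: [3.141, 0.0, 2.833]
wrist_force: [0.9, 4.2, -0.2]
width: 0.0209
finger_force: 30.0
```

```bash
python3 d.py
```

```text
seat short mm 13.273129071892612 lateral to go mm (tool y) -2.182326797828885 wire z 0.12529326448725817 yaw 2.8327799639897786 F tool xyz 0.44263897114334294 4.256794022610358 -0.2455351737866528 T [0.73 0.03 0.17] w 0.020871956902914376 35.125
```

Call:
{"method": "arm_command", "body": {
  "plan": [
    {"grip": 1,"slide": [-0.003,0.001,0],"spin": 0},
    {"grip": 1,"slide": [-0.003,0,0],"spin": 0},
    {"grip": 1,"slide": [0,0,0],"spin": 0}
  ]
}}

```text
time: 35.5
tool_pos: [0.5856, -0.0038, 0.1502]
ee_rot: [3.141, 0.001, 2.832]
wrist_force: [1.2, 3.4, -1.7]
width: 0.0208
finger_force: 30.0
```

```bash
python3 d.py
```

```text
seat short mm 9.849395090227482 lateral to go mm (tool y) -2.2845666163995086 wire z 0.12548717442648025 yaw 2.832392469704911 F tool xyz -0.10217126560154917 3.6491290839462946 -1.6879850664655343 T [ 0.7 -0.1  0.2] w 0.020834603497876955 35.5
```

Call:
{"method": "arm_command", "body": {
  "plan": [
    {"grip": 1,"slide": [-0.003,0,0],"spin": 0},
    {"grip": 1,"slide": [-0.003,0,0],"spin": 0},
    {"grip": 1,"slide": [0,0,0],"spin": 0}
  ]
}}

```text
time: 35.88
tool_pos: [0.5889, -0.0049, 0.1503]
ee_rot: [3.141, 0.003, 2.832]
wrist_force: [2.6, 3.0, -1.5]
width: 0.0208
finger_force: 30.0
```

```bash
python3 d.py
```

```text
seat short mm 6.389826318195895 lateral to go mm (tool y) -2.251773402176568 wire z 0.12564662760711492 yaw 2.8322792108938075 F tool xyz -1.5189719071258596 3.666872622432691 -1.518070447929569 T [ 0.65 -0.48  0.16] w 0.020762057258267817 35.875
```

Call:
{"method": "arm_command", "body": {
  "plan": [
    {"grip": 1,"slide": [-0.003,0,0],"spin": 0},
    {"grip": 1,"slide": [-0.002,0,0],"spin": 0},
    {"grip": 1,"slide": [0,0,0],"spin": 0}
  ]
}}

```text
time: 36.25
tool_pos: [0.5909, -0.0057, 0.1503]
ee_rot: [3.141, 0.002, 2.832]
wrist_force: [3.6, 2.3, -1.5]
width: 0.0206
finger_force: 30.0
```

```bash
python3 d.py
```

```text
seat short mm 4.209619812209124 lateral to go mm (tool y) -2.1273436691159713 wire z 0.1255803089721483 yaw 2.8322272902448615 F tool xyz -2.72192971723629 3.257970280000909 -1.4537121152157964 T [ 0.65 -0.69  0.16] w 0.020579241916451683 36.25
```

Call:
{"method": "arm_command", "body": {
  "plan": [
    {"grip": 1,"slide": [-0.002,0.001,0],"spin": 0},
    {"grip": 1,"slide": [-0.002,0,0],"spin": 0},
    {"grip": 1,"slide": [0,0,0],"spin": 0}
  ]
}}

```text
time: 36.62
tool_pos: [0.5924, -0.0061, 0.1502]
ee_rot: [-3.141, 0.001, 2.832]
wrist_force: [3.1, 1.3, -0.3]
width: 0.0205
finger_force: 30.0
```

```bash
python3 d.py
```

```text
seat short mm 2.626318724350693 lateral to go mm (tool y) -2.2068146322578492 wire z 0.12551948649872732 yaw 2.8320028484298376 F tool xyz -2.5190476587655444 2.2068396393468523 -0.330767369467677 T [ 0.27 -0.5   0.08] w 0.020545989043518665 36.625
```

Call:
{"method": "arm_command", "body": {
  "plan": [
    {"grip": 1,"slide": [-0.002,0,0],"spin": 0},
    {"grip": 1,"slide": [0,0,0],"spin": 0}
  ]
}}

```text
time: 36.88
tool_pos: [0.5931, -0.0062, 0.15]
ee_rot: [-3.141, -0.0, 2.832]
wrist_force: [1.7, 1.3, -0.7]
width: 0.0204
finger_force: 30.0
```

```bash
python3 d.py
```

```text
seat short mm 1.9810836800491365 lateral to go mm (tool y) -2.2489537926683125 wire z 0.12533854127162056 yaw 2.8320889695097424 F tool xyz -1.1836427850199067 1.7169978258847678 -0.7254859737368492 T [ 0.18 -0.3   0.03] w 0.02044548470102227 36.875
```

Call:
{"method": "arm_command", "body": {
  "plan": [
    {"grip": 1,"slide": [-0.002,0,0],"spin": 0},
    {"grip": 1,"slide": [0,0,0],"spin": 0}
  ]
}}

```text
time: 37.12
tool_pos: [0.5938, -0.0064, 0.1499]
ee_rot: [-3.141, -0.001, 2.832]
wrist_force: [1.7, 1.0, -1.1]
width: 0.0207
finger_force: 30.0
```

```bash
python3 d.py
```

```text
seat short mm 1.1993950377811728 lateral to go mm (tool y) -2.2860911749024377 wire z 0.12517409050494172 yaw 2.8321159848858635 F tool xyz -1.3509204282436142 1.4906817294932895 -1.149503121463301 T [ 0.05 -0.09  0.02] w 0.020663730179115998 37.125
```

Call:
{"method": "arm_command", "body": {
  "plan": [
    {"grip": 1,"slide": [-0.0015,0,0],"spin": 0},
    {"grip": 1,"slide": [0,0,0],"spin": 0}
  ]
}}

```text
time: 37.38
tool_pos: [0.5946, -0.0066, 0.1499]
ee_rot: [-3.141, -0.001, 2.832]
wrist_force: [-0.3, -0.8, -0.8]
width: 0.0207
finger_force: 30.0
```

```bash
python3 d.py
```

```text
seat short mm 0.4040736644657511 lateral to go mm (tool y) -2.4089624286772415 wire z 0.12521082272318482 yaw 2.832263759177527 F tool xyz 0.0007189349785051367 -0.8210999011884048 -0.798841106919358 T [-0.04  0.03  0.02] w 0.02066152723027358 37.375
```

Call:
{"method": "arm_command", "body": {
  "plan": [
    {"grip": 1,"slide": [-0.0015,0,0],"spin": 0},
    {"grip": 1,"slide": [0,0,0],"spin": 0}
  ]
}}

```text
time: 37.62
tool_pos: [0.5955, -0.0067, 0.15]
ee_rot: [-3.141, -0.0, 2.832]
wrist_force: [-0.5, -1.9, 0.1]
width: 0.0206
finger_force: 30.0
```

```bash
python3 d.py
```

```text
seat short mm -0.473837488643547 lateral to go mm (tool y) -2.514146627139862 wire z 0.12532128702744816 yaw 2.832266648709495 F tool xyz -0.05759654112298679 -1.9293044811205295 0.08003527271066835 T [-0.1   0.02  0.  ] w 0.02063531343057129 37.625
```

The pull has fallen to zero with the seat at the axis, so the clip is home. I'll release it, rise and check.

Call:
{"method": "arm_command", "body": {
  "plan": [
    {"grip": 0,"slide": [0,0,0],"spin": 0},
    {"grip": 0,"slide": [0,0,0],"spin": 0},
    {"grip": 0,"slide": [0,0,0],"spin": 0},
    {"grip": 0,"slide": [0,0,-0.02],"spin": 0},
    {"grip": 0,"slide": [0,0,-0.08],"spin": 0},
    {"grip": 0,"slide": [0,0,-0.08],"spin": 0},
    {"grip": 0,"slide": [0.1,0,0],"spin": 0},
    {"grip": 0,"slide": [0.1,0,0],"spin": 0},
    {"grip": 0,"slide": [0.1,0,0],"spin": 0},
    {"grip": 0,"slide": [0,0,0],"spin": 0}
  ]
}}

```text
time: 38.88
tool_pos: [0.4505, 0.0399, 0.2414]
ee_rot: [3.141, 0.002, 2.834]
wrist_force: [0.2, 0.3, 0.2]
width: 0.0473
finger_force: 0.0
```

```bash
python3 - <<'E'
from h import *
T=camera_info('top');im=snapshot('top');g=cv2.cvtColor(im,cv2.COLOR_RGB2GRAY);cv2.imwrite('pics/top9.png',im[:,:,::-1])
S=camera_info('side');s=snapshot('side');gs=cv2.cvtColor(s,cv2.COLOR_RGB2GRAY);cv2.imwrite('pics/side9.png',s[:,:,::-1])
m=np.array([.6255,-.016]);h=np.array([.9525,-.3046]);v=np.array([.3046,.9525])
for n,k in(('-52',-.052),('-10.5',-.0105)):
  for e in(-.012,.009): print(n,e,'top',np.round(proj(T,(*(m+k*h+e*v),.137)),1),'side',np.round(proj(S,(*(m+k*h+e*v),.137)),1))
print(np.array2string(g[160:190,296:322],max_line_width=200,threshold=10000))
print(np.array2string(gs[172:200,318:350],max_line_width=200,threshold=10000))
print(sensors.get_obs()['tool_pos'],sensors.get_obs()['wrist_force'])
E
```

```text
-52 -0.012 top [306.  190.6] side [321.9 184.2]
-52 0.009 top [296.5 187.8] side [319.9 179.4]
-10.5 -0.012 top [311.7 171.8] side [339.2 182.1]
-10.5 0.009 top [302.1 169. ] side [336.9 177.4]
[[115 115 120 143 176 189 188 187 178 164 151 131 130 137 128 132 155 178 190 190 190 189 187 173 153 148]
 [191 191 194 209 225 231 231 228 217 204 189 169 165 167 164 174 206 227 231 232 231 232 229 214 188 182]
 [233 234 234 235 239 241 239 235 226 209 197 195 196 190 178 189 221 234 239 240 239 240 235 220 187 178]
 [242 242 241 241 242 241 238 231 217 198 208 222 224 214 191 181 202 223 235 240 240 240 233 208 174 159]
 [242 242 243 242 240 241 238 227 208 197 218 234 236 229 203 170 165 189 225 237 241 239 229 198 164 151]
 [242 242 243 242 242 241 236 224 198 196 221 236 238 232 207 165 141 161 206 234 240 238 226 185 158 154]
 [241 241 242 243 242 241 236 224 195 192 215 231 233 224 197 153 134 155 202 233 239 234 216 175 154 157]
 [235 237 241 241 241 241 237 223 195 186 197 213 215 199 167 131 127 158 202 233 239 231 203 168 155 165]
 [227 232 239 241 241 240 236 220 200 187 178 180 
[... 5346 characters left out ...]
4 122 120 116 135 160 188 197 171 117  85  88 100 108 107 106 106 106 106 107 105 107 108 107 106 107]
 [108 107 109 115 120 120 123 124 121 120 173 194 196 191 143  96  90  88  99 107 108 107 106 104 107 108 107 106 108 109 107 105]
 [114 103  99 102 113 118 130 136 142 165 177 182 186 187 143  93  92  91 101 107 107 108 106 104 105 107 107 107 106 108 107 107]
 [113 113 113 115 120 129 133 131 159 171 177 182 179 178 140  99 101 100 103 105 106 107 107 106 106 106 107 109 109 112 112 112]
 [120 113 115 115 116 117 126 135 159 172 176 180 149 119 117 108  99  98 104 107 105 110 111 113 115 119 120 124 125 127 122 119]]
[0.45302959 0.03907074 0.24123189] [-0.35746786 -0.17086683  0.20501729]
```

The grip's front edge shows at row 171, cols 302–310 in the top view, and ends at col 338 in the side view. Both match the predicted home position. Handing in.

```bash
python3 -c "
from bench import ticket
print(ticket.close_job())"
```

```text
the job is handed in; nothing more can be done
None
```

The crank is seated on the collar and the R-clip was pushed home in the cross hole, going by wrist force and camera checks; the job was handed in at about 39 s, and no verdict came back.

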